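# Restock the coffee capsule box behind a turned sign

### The arm

A 7-joint arm with a two-finger parallel gripper is mounted at the origin on a cart in front of the work surface, level with it; the furniture and walls round the work are solid. World frame = base frame: x ahead of the robot, y to its left, z up, the work surface at z = 0. Lengths are in mm, angles in rad, forces in N, time in s.
With the tool pointing down it reaches from about 425 to 875 mm from the base axis. Payload 4.7 kg.
Tool frame: the origin (TCP) lies between the finger pads; the fingertips stand 17 mm ahead of it and the grasp point (between the pads) lies 2 mm behind it; z points along the fingers, y is the line along which they close (so a half turn about z gives the same grasp; the last joint's range is limited). The gripper opens to 85 mm and grips with 20 to 120 N. Pads are 22 mm wide; open, the fingers measure 114 mm over their backs; the gripper's body (76 mm by 85 mm) begins 54 mm behind the grasp point. The pads swing forward as they close: fully open they stand 13 mm farther back than shut.
Start: joints at [-1.091, 0.321, -0.07, 1.45, 0.023, 1.371, -0.057], TCP at [291.967, 580.757, 248.349] pointing down, gripper open.
Joint ranges: [-2.86, 2.86], [-0.3, 2.09], [-1.38, 1.24], [0.06, 2.45], [-1.56, 4.7], [0.09, 2.05], [-2.69, 2.69]. Speed limits (rad/s): [2.57, 2.57, 3.14, 3.14, 3.14, 3.14, 3.14].

### API

Orientations are given as a unit quaternion [w, x, y, z].
In Python, from bench import env gives the robot as it stands. The module is installed in compiled form; this text tells all that it offers.
- The arm moves only by the tool jog_arm, never from a script. Its argument "rows" is text: rows parted by semicolons, each of 7 numbers parted by spaces: the shift along the tool's x, y, z in cm, then the turn, a rotation vector about the tool's x, y, z in degrees, then the closure in counts, from 0 (fully open) to 255 (shut). A call has 1 to 5 rows; each row is the pose to reach, as a shift and turn from the pose commanded when the call began, along the tool's axes at that moment; what a row does not reach only later rows make up. A row lasts 1/12 s, in which the tool goes at most 41.7 mm and 7.16 degrees, less where a joint would pass 70% of its speed; a pose out of reach is approached as far as the arm can. A call with a gripper value outside its range is refused whole. The fingers move at their own pace and stop on an object; the grip force is fixed at half the most. Time passes only in rows, so rows that repeat a pose let the fingers close. It gives the time, the measured TCP pose, the force, the opening and the grip force at its end, in the units of the state.
- env.get_obs(): the state, without advancing time (a new reading comes with each control period).
- env.get_image(name): name is "side" or "top" or "wrist"; returns a dict with "frame" (400x640x3 uint8, blue, green, red), "depth" (400x640 float32, mm along the optical axis (not along the pixel's ray), 0 where there is no reading), "fx", "fy", "cx", "cy" (pixels), "extrinsics" (4x4, takes a point from camera to world coordinates); the wrist camera has in their place "mount" (4x4, takes a point from camera to tool coordinates, whose origin is the TCP and whose axes are the flange's). Camera axes: x right, y up, looking along -z (the intrinsics and any distortion apply to the point x, -y, -z); pixel columns grow to the right and rows downward; lengths in mm; the calibration is good to about 2 mm. A picture is of the moment at which its call begins: read the wrist's pose just before it.
- env.finish_job(): hands the job in; it is judged then, once.
The state is a dict: "time": time; "qpos": joint angles; "qd": joint speeds; "joint_efforts": joint torques, N m; "tcp_pos": TCP position; "tool_rot": TCP orientation; "ft_force": force on the tool from outside, world axes, zero at the start; "torque": the same for the moment, N m; "gripper_width": opening from 0.0 (shut) to 1.0 (fully open); "finger_force": force on a finger pad.
Only numpy, scipy, OpenCV 4.12 (cv2) and the standard library are available. Lean on these libraries where they do the work, as an engineer would, in place of code of your own. Each camera call takes 0.05 s, during which the arm holds its last target. There are 200 camera calls.

### The job

Refill the coffee corner's capsule box. First turn the pivoted sign on its stand half round, so that its bar side squarely faces the front in place of the cup side, and leave it so while you work; then slide the box's cover back, put every loose coffee capsule into the open compartment and slide the cover fully home. Last, turn the sign so that the cup squarely faces the front again, and leave the other things on the worktop where they are.

Things in the scene. Friction and masses are not known exactly. Their poses are not given: they have to be found in the camera images.
- stand: fixed stand of the sign: dark wooden base 56 mm deep (x), 104 mm wide (y), 12 mm thick, with a low aluminium lip along its front edge (-x, towards the robot) and an upright steel spindle in its middle. Origin: centre of its underside on the worktop, on the spindle's axis; x points to the back, y left, z up. Place and yaw vary.
- sign (a joint): turn of the sign panel on the upright spindle (rad, counter-clockwise from above). 0: the cup picture squarely faces the front (-x of the stand); 3.14: the other face, with a plain broad bar, does. Stops at -0.3 and 3.44: it turns counter-clockwise from cup to bar, clockwise back. Friction about 0.05 N m; it stays where it is left. Starts near 0.
- sign_top (a point): middle of the top edge of the sign panel, on the turning axis, 150 mm over the worktop. The panel is white, 12 mm thick, 96 mm wide and 96 mm tall (54 to 150 mm over the worktop), both faces flat; it can be pinched across its thickness at the top. At joint value 0 its axes are those of the stand; they turn with the panel.
- caddy: fixed dark wooden capsule box. Origin: underside, below the compartment's centre; x along the slide, away from the robot, y left, z up. Open-topped compartment: inside x -62 to 62, y -89 to 89 mm, floor at z 5 mm, walls 5 mm thick, rim at z 60 mm. Behind it (x 67 to 197 mm) a closed deck as high as the rim, with aluminium guides 9 mm high along both sides. Place and yaw vary.
- cover (a joint): travel of the flat grey cover along x of the box (m). 0: fully home over the compartment; 0.13: fully back on the deck, compartment wholly open. Friction about 1.5 N; it stays where it is left. Starts within 20 mm of home.
- cover_handle (a point): centre of the cover's handle: aluminium bar 80 mm long (y of the box), 12 mm thick (x), 18 mm tall, on the cover (132 x 180 x 6 mm, top face at z 66 mm; handle top at z 84 mm). The point lies at z 75 mm, at x of the box = -0.048 + the cover's travel; axes as the box's.
- capsule_a: coffee capsule, 53 mm across its flat lid and flange, which is on top, 33 mm tall, tapering to about 40 mm at the foot; 20 to 35 g. Origin: centre of its foot, z up through the lid. May be absent. Equipment behind the capsules (world, m): oven knobs x > 0.535 at y 0.03 to 0.11, oven handle x > 0.495 at y > 0.13, z 0.31 to 0.35; coffee machine x > 0.575 at y -0.26 to -0.06.
- capsule_b: coffee capsule, 53 mm across its flat lid and flange, which is on top, 33 mm tall, tapering to about 40 mm at the foot; 20 to 35 g. Origin: centre of its foot, z up through the lid. May be absent. Equipment behind the capsules (world, m): oven knobs x > 0.535 at y 0.03 to 0.11, oven handle x > 0.495 at y > 0.13, z 0.31 to 0.35; coffee machine x > 0.575 at y -0.26 to -0.06.
- capsule_c: coffee capsule, 53 mm across its flat lid and flange, which is on top, 33 mm tall, tapering to about 40 mm at the foot; 20 to 35 g. Origin: centre of its foot, z up through the lid. May be absent. Equipment behind the capsules (world, m): oven knobs x > 0.535 at y 0.03 to 0.11, oven handle x > 0.495 at y > 0.13, z 0.31 to 0.35; coffee machine x > 0.575 at y -0.26 to -0.06.
- timer: bystander: round red and white kitchen timer, 70 mm across, 40 mm tall, loose. Origin: centre of its underside.
- pack: bystander: small purple pack, 71 x 54 x 33 mm, loose. Origin: centre of its underside.
- tub: bystander: small yoghurt tub, 72 mm across, 71 mm tall, loose. Origin: centre of its underside.

How it is judged:
By the outcome, as a careful person would: the job done as asked, in the order asked, and still so for the second after the job is handed in, with the robot touching nothing.
Of capsule_a, capsule_b, capsule_c only 2 to 3 are there at a start; the rules pass over those that are not, and their reading is None.
At some moment in a run one of capsule_a, capsule_b, capsule_c may be knocked a few centimetres aside while the robot is not near it.
Once in a run the grip may slacken for a moment while it holds something.
It also fails if it takes over 210 s, if anything falls off the work surface, if the arm or the gripper's body presses on something with over 40 N, if the wrist force passes 120 N, or if a joint passes its speed limit or range.

## Working session

There is one attempt and no reset: what is moved stays moved. The work goes in short steps, Python scripts to look and compute and a tool call to move; the robot and the scene stay as the last step left them, time stands still between calls to the robot, and variables do not carry over. Pictures are saved under pics/ and viewed, at most 14 in all, crops included, and the job is handed in when it is done.

Besides the shell and the picture viewer there is one more tool, called in YAML: its name, and indented under it one key for each argument. jog_arm: Moves the arm, as the interface text tells. Its arguments: {"type":"object","properties":{"rows":{"type":"string"}},"required":["rows"]}

```bash
mkdir -p pics
cat > h.py <<'E'
import numpy as np, cv2
from bench import env
from scipy.spatial.transform import Rotation as R
def Rq(q): return R.from_quat([q[1],q[2],q[3],q[0]])
def cam(name):
    o=env.get_obs(); im=env.get_image(name)
    if 'extrinsics' in im: T=np.array(im['extrinsics'],float)
    else:
        W=np.eye(4); W[:3,:3]=Rq(o['tool_rot']).as_matrix(); W[:3,3]=o['tcp_pos']; T=W@np.array(im['mount'])
    im['T']=T; return im
def ray(im,u,v):
    d=np.array([(u-im['cx'])/im['fx'],-(v-im['cy'])/im['fy'],-1.])
    return im['T'][:3,3], im['T'][:3,:3]@d
def onz(im,u,v,z):
    p,d=ray(im,u,v); return p+d*(z-p[2])/d[2]
def cloud(im):
    v,u=np.mgrid[0:400,0:640]; D=im['depth']
    P=np.stack([(u-im['cx'])/im['fx']*D,-(v-im['cy'])/im['fy']*D,-D],-1)
    return P@im['T'][:3,:3].T+im['T'][:3,3]
def save(im,n): np.savez(''+n+'.npz',**{k:im[k] for k in im})
def load(n): return dict(np.load(''+n+'.npz',allow_pickle=True))
E
python3 - <<'E'
from h import *
o=env.get_obs(); print({k:np.round(v,3) for k,v in o.items()})
for n in('top','side'):
    im=cam(n); save(im,n+'0'); cv2.imwrite(f'pics/{n}0.png',im['frame']); print(n,im['fx'],im['cx'],im['cy'],np.round(im['T'],3).tolist(),[k for k in im])
E
```

```text
{'time': np.float64(0.0), 'qpos': array([-1.091,  0.322, -0.07 ,  1.452,  0.023,  1.371, -0.057]), 'qd': array([-0.001,  0.001, -0.   ,  0.002, -0.001,  0.001, -0.002]), 'joint_efforts': array([ 1.0000e-03, -4.9358e+01, -3.8200e-01, -3.1433e+01,  1.3000e-02,
        1.2000e-02, -0.0000e+00]), 'tcp_pos': array([291.769, 580.256, 247.19 ]), 'tool_rot': array([-0.   ,  0.231,  0.973, -0.001]), 'ft_force': array([ 0.401, -0.407, -0.045]), 'torque': array([-0.032, -0.025, -0.006]), 'finger_force': np.float64(0.0), 'gripper_width': np.float64(1.0)}
top 362.83006085006906 314.8063146175938 199.61941386984705 [[0.002, 0.999, -0.051, 450.653], [-1.0, 0.003, 0.022, 78.614], [0.022, 0.051, 0.998, 1138.27], [0.0, 0.0, 0.0, 1.0]] ['frame', 'depth', 'fx', 'fy', 'cx', 'cy', 'extrinsics', 'T']
side 514.0027133302827 330.5557593690696 202.85357816761604 [[-0.861, 0.23, -0.454, -274.456], [-0.509, -0.388, 0.768, 1332.297], [0.0, 0.893, 0.451, 850.012], [0.0, 0.0, 0.0, 1.0]] ['frame', 'depth', 'fx', 'fy', 'cx', 'cy', 'extrinsics', 'T']
```

View pics/top0.png

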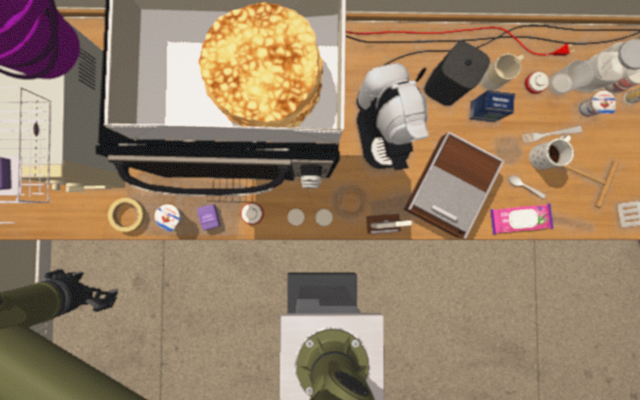

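View pics/side0.png

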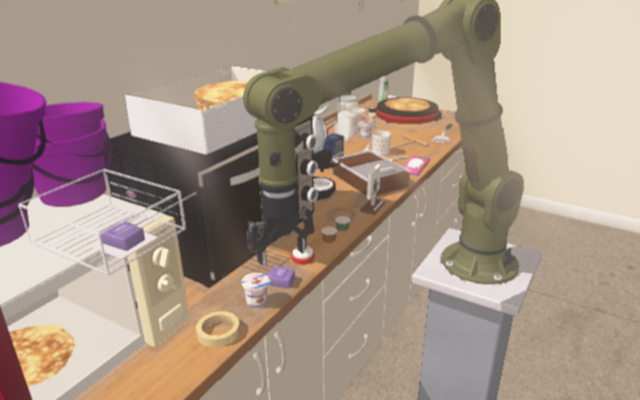

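The top view shows the sign at about (388,224), the box at (455,185), two capsules at (296,217) and (324,217), and the tub, pack and timer at (167/208/252,215). I'll zoom in.

Run:
```python
from h import *
im=load('top0'); f=im['frame']
a=cv2.resize(f[120:250,270:530],None,fx=3,fy=3,interpolation=cv2.INTER_CUBIC); cv2.imwrite('pics/top0c.png',a)
P=cloud(im)
for u,v in [(296,217),(324,217),(350,201),(388,219),(388,224),(388,229),(455,165),(440,200),(444,214),(252,213),(208,216),(167,217)]:
    print(u,v,np.round(P[v,u]))
s=load('side0')
b=cv2.resize(s['frame'][130:260,270:450],None,fx=4.4,fy=4.4,interpolation=cv2.INTER_CUBIC)[:600]; cv2.imwrite('pics/side0c.png',b)
```

```text
296 217 [454. 112.  34.]
324 217 [454.  27.  34.]
350 201 [504. -57.   0.]
388 219 [ 448. -174.   12.]
388 224 [ 435. -143.  151.]
388 229 [ 417. -173.   14.]
455 165 [ 611. -368.   60.]
440 200 [ 505. -316.   71.]
444 214 [ 463. -322.   85.]
252 213 [466. 245.  37.]
208 216 [456. 377.  35.]
167 217 [453. 486.  71.]
```

View pics/top0c.png

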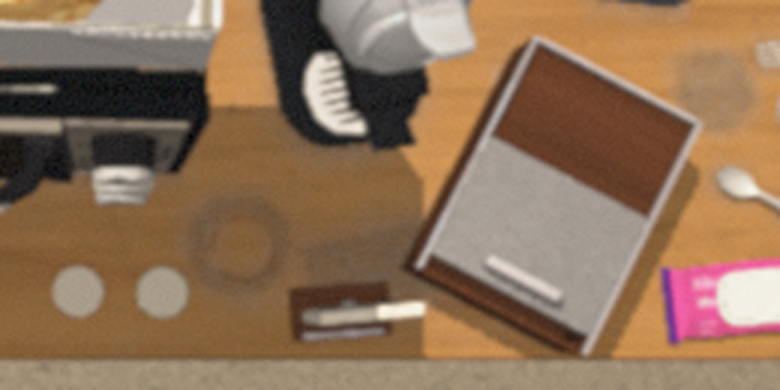

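View pics/side0c.png

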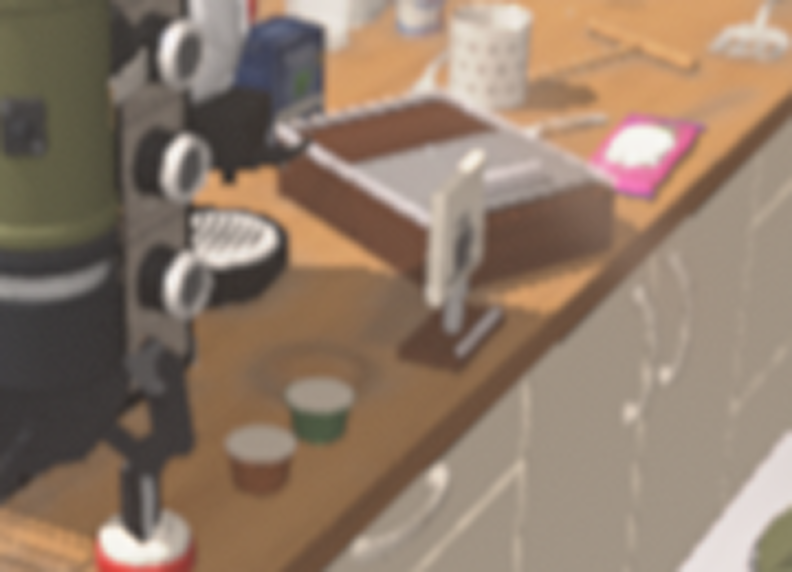

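The close-ups show the white sign panel over its base with the lip in front, cup side towards the robot. The box is yawed about -28°, with the cover nearly home. There are two capsules, one green and one brown. Next I measure all of these.

Run:
```python
from h import *
im=load('top0'); P=cloud(im); f=im['frame'].astype(int); ok=im['depth']>0
def box(m,n):
    q=P[m][:,:2].astype(np.float32); c,s,a=cv2.minAreaRect(q); print(n,m.sum(),np.round(c),np.round(s),round(a,1),'zmed',np.round(np.median(P[m][:,2]),1))
X,Y,Z=P[...,0],P[...,1],P[...,2]
sg=ok&(X<500)&(X>380)&(Y<-80)&(Y>-240)
box(sg&(Z>130),'sign'); box(sg&(Z>8)&(Z<40),'base')
# lip: bright pixels at base height
m=sg&(Z<40)&(Z>5)&(f.min(-1)>110); v,u=np.nonzero(m); print('lip',[(int(a),int(b),np.round(onz(im,a,b,16)[:2])) for a,b in zip(u,v)][:20])
cd=ok&(X<760)&(X>380)&(Y<-180)&(Y>-500)
box(cd&(Z>50)&(Z<100),'caddy'); box(cd&(Z>78)&(Z<95),'handle')
m=cd&(Z>55)&(Z<76)&(f.min(-1)>95)&(np.ptp(f,axis=-1)<40); box(m,'grey')
for y in(112,27):
    m=ok&(X>410)&(X<500)&(abs(Y-y)<40)&(Z>20); box(m,'caps')
# hidden things: anything 20..50 tall in worktop strip
m=(ok&(Z>18)&(Z<50)&(X>400)&(X<600)&(Y<320)&(Y>-60)).astype(np.uint8)
n,l,s,c=cv2.connectedComponentsWithStats(m); print([(s[i].tolist()) for i in range(1,n) if s[i][4]>20])
```

```text
sign 162 [ 435. -157.] [12. 95.] 5.3 zmed 149.6
base 443 [ 440. -175.] [ 76. 147.] 17.7 zmed 13.1
lip [(396, 226, array([ 427., -198.])), (397, 226, array([ 427., -201.])), (398, 226, array([ 427., -204.])), (399, 226, array([ 427., -207.])), (385, 230, array([ 414., -163.])), (386, 230, array([ 414., -167.])), (387, 230, array([ 414., -170.])), (388, 230, array([ 414., -173.])), (389, 230, array([ 414., -176.])), (390, 230, array([ 414., -179.])), (391, 230, array([ 414., -182.])), (392, 230, array([ 414., -185.])), (393, 230, array([ 414., -188.])), (394, 230, array([ 414., -191.])), (395, 230, array([ 414., -195.])), (396, 230, array([ 414., -198.])), (372, 231, array([ 411., -123.])), (373, 231, array([ 411., -126.])), (374, 231, array([ 411., -129.])), (375, 231, array([ 411., -132.]))]
caddy 5335 [ 602. -393.] [190. 377.] 62.3 zmed 64.1
handle 117 [ 600. -421.] [ 78. 348.] 53.1 zmed 83.7
grey 3014 [ 553. -368.] [190. 263.] 62.3 zmed 66.2
caps 237 [455. 115.] [49. 52.] 90.0 zmed 33.2
caps 233 [454.  29.] [49. 49.] 0.1 zmed 33.5
[[241, 203, 22, 22, 346], [287, 208, 17, 18, 237], [315, 209, 17, 17, 233]]
```

Add to h.py:
```python
def st():
    o=env.get_obs(); M=Rq(o['tool_rot']).as_matrix()
    print('t',round(float(o['time']),2),'tcp',np.round(o['tcp_pos'],1),'q',np.round(o['qpos'],2),'y_yaw',round(float(np.degrees(np.arctan2(M[1,1],M[0,1]))),1),'zaxis',np.round(M[:,2],3),'F',np.round(o['ft_force'],1),'w',np.round(o['gripper_width'],3)); return o,M
def go(x,y,z,yaw):
    """shift (cm, tool axes) and turn (deg) to a tool-down pose with tool y at yaw (mod 360)"""
    o,M=st(); a=np.radians(yaw); Y=np.array([np.cos(a),np.sin(a),0]); Zt=np.array([0,0,-1.]); T=np.stack([np.cross(Y,Zt),Y,Zt],1)
    d=M.T@(np.array([x,y,z])-o['tcp_pos']); r=R.from_matrix(M.T@T).as_rotvec(degrees=True)
    print('go',np.round(d/10,2),np.round(r,1),'dist',round(float(np.linalg.norm(d))))
```

```text
(no output)
```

jog_arm:
  rows: "-11.9 -12.7 0 0 0 0 0;-11.9 -12.7 0 0 0 0 0;-11.9 -12.7 0 0 0 0 0;-11.9 -12.7 0 0 0 0 0;-11.9 -12.7 0 0 0 0 0"

```text
time: 0.52
tcp_pos: [345.1, 406.2, 248.1]
tool_rot: [0.001, 0.235, 0.972, -0.002]
ft_force: [0.1, -0.6, -0.1]
gripper_width: 1.0
finger_force: 0.0
```

jog_arm:
  rows: "-11.9 -12.7 0 0 0 0 0;-11.9 -12.7 0 0 0 0 0;-11.9 -12.7 0 0 0 0 0;-11.9 -12.7 0 0 0 0 0;-11.9 -12.7 0 0 0 0 0"

```text
time: 0.93
tcp_pos: [393.0, 239.4, 248.3]
tool_rot: [0.001, 0.236, 0.972, -0.001]
ft_force: [0.7, 0.6, 0.3]
gripper_width: 1.004
finger_force: 0.0
```

jog_arm:
  rows: "-11.9 -12.7 0 0 0 0 0;-11.9 -12.7 0 0 0 0 0;-11.9 -12.7 0 0 0 0 0;-11.9 -12.7 0 0 0 0 0;-11.9 -12.7 0 0 0 0 0"

```text
time: 1.35
tcp_pos: [441.3, 72.5, 248.5]
tool_rot: [0.001, 0.236, 0.972, -0.001]
ft_force: [-0.6, 0.1, 0.8]
gripper_width: 0.995
finger_force: 0.0
```

jog_arm:
  rows: "-5.3 -10.6 -2 0 0 0 0;-5.3 -10.6 -2 0 0 0 0;-5.3 -10.6 -2 0 0 0 0;-5.3 -10.6 -2 0 0 0 0;-5.3 -10.6 -2 0 0 0 0"

```text
time: 1.77
tcp_pos: [439.7, -40.3, 268.7]
tool_rot: [0.0, 0.233, 0.972, 0.001]
ft_force: [0.3, 0.8, -0.7]
gripper_width: 1.001
finger_force: 0.0
```

jog_arm:
  rows: "0 0 0 0 0 29 0;0 0 0 0 0 29 0;0 0 0 0 0 29 0;0 0 0 0 0 29 0;0 0 0 0 0 29 0"

```text
time: 2.18
tcp_pos: [439.5, -36.7, 267.8]
tool_rot: [-0.0, 0.467, 0.884, -0.0]
ft_force: [0.2, -0.4, 0.4]
gripper_width: 1.0
finger_force: 0.0
```

Run:
```python
from h import *
go(435,-157,260,5)
```

```text
t 2.18 tcp [439.5 -36.7 267.8] q [-0.47 -0.17  0.44  1.92  0.07  1.38  0.55] y_yaw 34.3 zaxis [-0.001 -0.    -1.   ] F [ 0.2 -0.4  0.4] w 1.0
go [-9.69 -7.14  0.78] [-0.1 -0.  29.3] dist 121
```

jog_arm:
  rows: "-9.7 -7.1 0.8 0 0 0 0;-9.7 -7.1 0.8 0 0 0 0;-9.7 -7.1 0.8 0 0 0 0;-9.7 -7.1 0.8 0 0 0 0;-9.7 -7.1 0.8 0 0 0 0"

```text
time: 2.6
tcp_pos: [435.3, -159.6, 260.0]
tool_rot: [-0.0, 0.467, 0.884, 0.0]
ft_force: [-0.9, 0.2, -1.0]
gripper_width: 1.003
finger_force: 0.0
```

jog_arm:
  rows: "0 0 0 0 0 29.3 0;0 0 0 0 0 29.3 0;0 0 0 0 0 29.3 0;0 0 0 0 0 29.3 0;0 0 0 0 0 29.3 0"

```text
time: 3.02
tcp_pos: [436.1, -156.3, 260.0]
tool_rot: [-0.0, 0.675, 0.738, 0.0]
ft_force: [-0.2, -0.4, 0.2]
gripper_width: 1.0
finger_force: 0.0
```

Run:
```python
from h import *
go(435,-157,140,5)
im=cam('wrist'); save(im,'w1'); cv2.imwrite('pics/w1.png',im['frame']); print(np.round(im['mount'],2), im['fx'])
```

```text
t 3.02 tcp [ 436.1 -156.3  260. ] q [-0.33 -0.12  0.58  1.89  0.07  1.36  0.32] y_yaw 5.1 zaxis [-0.001  0.001 -1.   ] F [-0.2 -0.4  0.2] w 1.0
go [-0.07 -0.11 12.  ] [-0.  -0.   0.1] dist 120
[[   0.      0.96    0.28   72.09]
 [   1.     -0.     -0.     -1.22]
 [  -0.      0.28   -0.96 -125.32]
 [   0.      0.      0.      1.  ]] 334.65671335280246
```

View pics/w1.png

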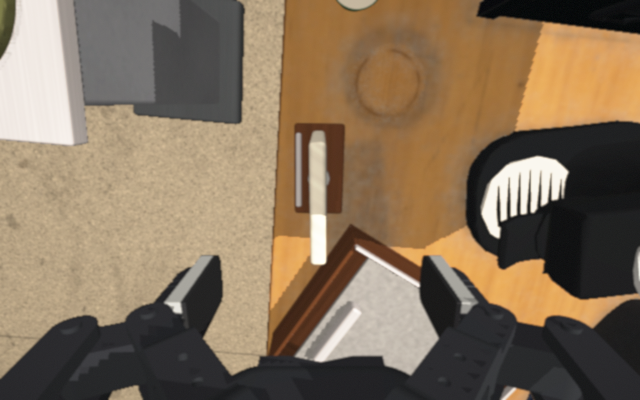

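The wrist view shows the panel's top edge at (318,200), the dark base below it at cols 295-344, the lip at col 298, and the box at lower right. I'll measure the yaws here.

```bash
cat >> h.py <<'E'
def line(im,m,z):
    """fit line to mask pixels cast on z: returns centre, yaw deg"""
    v,u=np.nonzero(m); Q=np.array([onz(im,a,b,z)[:2] for a,b in zip(u,v)]).astype(np.float32)
    vx,vy,x,y=cv2.fitLine(Q,cv2.DIST_HUBER,0,.01,.01).ravel(); c,s,a=cv2.minAreaRect(Q)
    return (round(float(x),1),round(float(y),1)),round(float(np.degrees(np.arctan2(vy,vx))),2),np.round(c,1),np.round(s,1),round(a,1),int(m.sum())
def largest(m):
    n,l,s,c=cv2.connectedComponentsWithStats(m.astype(np.uint8)); i=1+np.argmax(s[1:,4]); return l==i
E
python3 - <<'E'
from h import *
im=load('w1'); f=im['frame'].astype(int); roi=np.zeros((400,640),bool); roi[115:275,290:350]=1
Z=cloud(im)[...,2]; hsv=cv2.cvtColor(im['frame'],cv2.COLOR_BGR2HSV)
br=roi&(f.min(-1)>115)&(np.ptp(f,axis=-1)<60)
lip=np.zeros_like(roi); lip[125:212,293:304]=1; lip&=br
print('lip',line(im,lip,16))
pn=largest(roi&(Z>143)&(Z<160)); print('panel',line(im,pn,150))
base=np.zeros_like(roi); base[120:216,292:348]=1
base&=(f[...,2]<110)|lip
print('base',line(im,base,12))
E
```

```text
lip ((409.8, -159.7), -85.89, array([ 409.7, -160.5]), array([ 4.6, 82. ]), 4.2, 363)
panel ((432.2, -155.7), -84.89, array([ 432.5, -158.4]), array([11.7, 94.7]), 5.4, 2007)
base ((443.2, -156.7), -80.37, array([ 433.5, -158.7]), array([ 54.9, 103. ]), 4.0, 2737)
```

jog_arm:
  rows: "-0.2 -0.3 4 0 0 0 0;-0.2 -0.3 8 0 0 0 0;-0.2 -0.3 11 0 0 0 0;-0.2 -0.3 12 0 0 0 0;-0.2 -0.3 12 0 0 0 0"

```text
time: 3.48
tcp_pos: [431.1, -159.5, 138.0]
tool_rot: [-0.002, 0.674, 0.739, -0.002]
ft_force: [0.5, 0.0, -0.5]
gripper_width: 0.998
finger_force: 0.0
```

jog_arm:
  rows: "0 0 0 0 0 0 255;0 0 0 0 0 0 255;0 0 0 0 0 0 255;0 0 0 0 0 0 255;0 0 0 0 0 0 255"

```text
time: 3.9
tcp_pos: [433.6, -161.0, 141.4]
tool_rot: [0.001, 0.675, 0.737, 0.001]
ft_force: [0.2, 0.6, 0.2]
gripper_width: 0.297
finger_force: 0.0
```

jog_arm:
  rows: "0 0 0 0 0 0 255;0 0 0 0 0 0 255;0 0 0 0 0 0 255;0 0 0 0 0 0 255;0 0 0 0 0 0 255"

```text
time: 4.32
tcp_pos: [433.9, -160.9, 141.2]
tool_rot: [0.001, 0.675, 0.737, 0.001]
ft_force: [2.2, -0.0, 4.8]
gripper_width: 0.127
finger_force: 63.1
```

jog_arm:
  rows: "0 0 0 0 0 -5 255;0 0 0 0 0 -10 255;0 0 0 0 0 -15 255;0 0 0 0 0 -20 255;0 0 0 0 0 -20 255"

```text
time: 4.73
tcp_pos: [434.3, -160.9, 141.2]
tool_rot: [0.001, 0.536, 0.844, 0.001]
ft_force: [4.0, 1.0, 5.2]
gripper_width: 0.125
finger_force: 63.0
```

Run:
```python
from h import *
go(433,-158.3,140,95)
```

```text
t 4.73 tcp [ 434.3 -160.9  141.2] q [-0.32 -0.01  0.62  2.05  0.01  1.1   0.74] y_yaw 25.2 zaxis [ 0.003 -0.    -1.   ] F [4.  1.  5.2] w 0.125
go [ 0.29 -0.01  0.12] [  0.1   0.2 -69.8] dist 3
```

jog_arm:
  rows: "0 0 0 0 0 -6 255;0 0 0 0 0 -12 255;0 0 0 0 0 -18 255;0 0 0 0 0 -24 255;0 0 0 0 0 -30 255"

```text
time: 5.15
tcp_pos: [434.8, -160.5, 141.2]
tool_rot: [0.002, 0.299, 0.954, 0.001]
ft_force: [6.6, 1.3, 4.0]
gripper_width: 0.127
finger_force: 62.8
```

jog_arm:
  rows: "0 0 0 0 0 -6 255;0 0 0 0 0 -12 255;0 0 0 0 0 -18 255;0 0 0 0 0 -24 255;0 0 0 0 0 -30 255"

```text
time: 5.57
tcp_pos: [435.0, -159.9, 141.2]
tool_rot: [0.002, 0.042, 0.999, 0.001]
ft_force: [6.0, 3.5, 3.3]
gripper_width: 0.125
finger_force: 62.8
```

jog_arm:
  rows: "0 0 0 0 0 -6 255;0 0 0 0 0 -12 255;0 0 0 0 0 -18 255;0 0 0 0 0 -24 255;0 0 0 0 0 -30 255"

```text
time: 5.98
tcp_pos: [434.9, -159.3, 141.2]
tool_rot: [0.002, -0.218, 0.976, 0.0]
ft_force: [5.5, 4.3, 5.3]
gripper_width: 0.125
finger_force: 63.0
```

Run:
```python
from h import *
go(433,-158.3,140,115)
```

```text
t 5.98 tcp [ 434.9 -159.3  141.2] q [-0.33 -0.01  0.63  2.05  0.01  1.1   2.31] y_yaw 115.2 zaxis [ 0.004  0.002 -1.   ] F [5.5 4.3 5.3] w 0.125
go [0.13 0.17 0.12] [-0.   0.3  0.2] dist 2
```

jog_arm:
  rows: "0 0 0 0 0 0 0;0 0 0 0 0 0 0;0 0 0 0 0 0 0;0 0 0 0 0 0 0;0 0 0 0 0 0 0"

```text
time: 6.4
tcp_pos: [432.1, -161.1, 139.8]
tool_rot: [-0.001, -0.216, 0.976, 0.0]
ft_force: [0.5, 0.4, 0.2]
gripper_width: 0.826
finger_force: 0.0
```

jog_arm:
  rows: "0 0 -4 0 0 0 0;0 0 -7 0 0 0 0;0 0 -7 0 0 7 0;0 0 -7 0 0 14 0;0 0 -7 0 0 20 0"

```text
time: 6.82
tcp_pos: [432.8, -161.1, 210.8]
tool_rot: [0.0, -0.04, 0.999, 0.0]
ft_force: [0.1, 1.0, 0.0]
gripper_width: 1.001
finger_force: 0.0
```

jog_arm:
  rows: "0 0 0 0 0 7 0;0 0 0 0 0 14 0;0 0 0 0 0 21 0;0 0 0 0 0 28 0;0 0 0 0 0 35 0"

```text
time: 7.23
tcp_pos: [432.4, -161.1, 210.1]
tool_rot: [-0.0, 0.262, 0.965, -0.0]
ft_force: [-0.2, -0.4, 0.5]
gripper_width: 0.997
finger_force: 0.0
```

jog_arm:
  rows: "0 0 0 0 0 7 0;0 0 0 0 0 14 0;0 0 0 0 0 21 0;0 0 0 0 0 28 0;0 0 0 0 0 35 0"

```text
time: 7.65
tcp_pos: [432.4, -161.1, 210.0]
tool_rot: [-0.0, 0.54, 0.841, -0.0]
ft_force: [-0.2, -0.0, -0.6]
gripper_width: 1.001
finger_force: 0.0
```

jog_arm:
  rows: "0 0 0 0 0 7 0;0 0 0 0 0 14 0;0 0 0 0 0 21 0;0 0 0 0 0 28 0;0 0 0 0 0 35 0"

```text
time: 8.07
tcp_pos: [432.4, -161.1, 210.0]
tool_rot: [-0.0, 0.768, 0.64, -0.0]
ft_force: [-0.6, -0.7, -0.4]
gripper_width: 1.003
finger_force: 0.0
```

jog_arm:
  rows: "0 0 0 0 0 7 0;0 0 0 0 0 14 0;0 0 0 0 0 21 0;0 0 0 0 0 28 0;0 0 0 0 0 35 0"

```text
time: 8.48
tcp_pos: [432.4, -161.1, 210.0]
tool_rot: [-0.0, 0.925, 0.379, -0.0]
ft_force: [-0.1, 0.3, 0.2]
gripper_width: 0.998
finger_force: 0.0
```

jog_arm:
  rows: "0 0 0 0 0 7 0;0 0 0 0 0 14 0;0 0 0 0 0 20 0;0 0 0 0 0 20 0;0 0 0 0 0 20 0"

```text
time: 8.9
tcp_pos: [432.5, -161.1, 210.1]
tool_rot: [-0.0, 0.976, 0.218, -0.0]
ft_force: [-0.5, 0.0, 0.2]
gripper_width: 1.001
finger_force: 0.0
```

Run:
```python
from h import *
im=cam('wrist'); save(im,'w2')
Z=cloud(im)[...,2]; P=cloud(im)
roi=(abs(P[...,0]-433)<70)&(abs(P[...,1]+158)<70)&(Z>143)&(Z<160)
print('panel',line(im,largest(roi),150))
go(433,-158.3,140,-65)
```

```text
panel ((436.6, -157.4), 25.63, array([ 433.9, -158.4]), array([94.8, 11.6]), 25.6, 3031)
t 8.95 tcp [ 432.6 -161.   210.2] q [-0.18 -0.08  0.46  1.96  0.04  1.25 -0.87] y_yaw -64.9 zaxis [-0.  0. -1.] F [-0.1 -0.   0.2] w 1.0
go [ 0.16 -0.23  7.02] [-0.   0.   0.1] dist 70
```

jog_arm:
  rows: "0.2 -0.2 4 0 0 0 0;0.2 -0.2 7 0 0 0 0;0.2 -0.2 7 0 0 0 0;0.2 -0.2 7 0 0 0 255;0.2 -0.2 7 0 0 0 255"

```text
time: 9.37
tcp_pos: [434.6, -158.6, 141.8]
tool_rot: [0.0, 0.976, 0.217, 0.001]
ft_force: [0.4, 0.6, 0.7]
gripper_width: 0.749
finger_force: 0.0
```

jog_arm:
  rows: "0 0 0 0 0 0 255;0 0 0 0 0 0 255;0 0 0 0 0 0 255;0 0 0 0 0 0 255;0 0 0 0 0 0 255"

```text
time: 9.78
tcp_pos: [434.7, -159.2, 141.5]
tool_rot: [0.001, 0.976, 0.216, 0.001]
ft_force: [0.5, -2.4, 4.1]
gripper_width: 0.13
finger_force: 62.0
```

jog_arm:
  rows: "0 0 0 0 0 0 255;0 0 0 0 0 0 255;0 0 0 0 0 0 255;0 0 0 0 0 0 255;0 0 0 0 0 0 255"

```text
time: 10.2
tcp_pos: [434.8, -159.2, 141.5]
tool_rot: [0.001, 0.976, 0.216, 0.001]
ft_force: [1.1, -3.5, 5.8]
gripper_width: 0.127
finger_force: 62.4
```

jog_arm:
  rows: "0 0 0 0 0 -6 255;0 0 0 0 0 -12 255;0 0 0 0 0 -18 255;0 0 0 0 0 -24 255;0 0 0 0 0 -30 255"

```text
time: 10.62
tcp_pos: [434.4, -158.9, 141.5]
tool_rot: [0.001, 0.886, 0.464, 0.001]
ft_force: [-1.9, -2.0, 7.4]
gripper_width: 0.124
finger_force: 62.6
```

jog_arm:
  rows: "0 0 0 0 0 -6 255;0 0 0 0 0 -12 255;0 0 0 0 0 -18 255;0 0 0 0 0 -24 255;0 0 0 0 0 -30 255"

```text
time: 11.03
tcp_pos: [434.0, -158.7, 141.4]
tool_rot: [0.0, 0.736, 0.677, 0.0]
ft_force: [-2.8, -1.8, 8.0]
gripper_width: 0.13
finger_force: 62.3
```

jog_arm:
  rows: "0 0 0 0 0 -4 255;0 0 0 0 0 -7 255;0 0 0 0 0 -9 255;0 0 0 0 0 -9 255;0 0 0 0 0 -9 255"

```text
time: 11.45
tcp_pos: [433.8, -158.8, 141.4]
tool_rot: [0.0, 0.682, 0.731, 0.0]
ft_force: [-2.8, -2.0, 9.5]
gripper_width: 0.128
finger_force: 62.3
```

Run:
```python
from h import *
go(433,-158.3,140,4.1)
```

```text
t 11.45 tcp [ 433.8 -158.8  141.4] q [-0.18 -0.01  0.48  2.05  0.    1.1   0.36] y_yaw 4.0 zaxis [ 0. -0. -1.] F [-2.8 -2.   9.5] w 0.128
go [ 0.05 -0.08  0.14] [ 0.   0.  -0.1] dist 2
```

jog_arm:
  rows: "0 0 0 0 0 0 0;0 0 0 0 0 0 0;0 0 0 0 0 0 0;0 0 0 0 0 0 0;0 0 0 0 0 0 0"

```text
time: 11.87
tcp_pos: [433.5, -158.0, 140.0]
tool_rot: [-0.0, 0.682, 0.732, -0.0]
ft_force: [-0.7, -0.3, -0.0]
gripper_width: 0.829
finger_force: 0.0
```

jog_arm:
  rows: "0 0 -4 0 0 0 0;0 0 -8 0 0 0 0;0 0 -11 0 0 0 0;0 0 -11 0 0 0 0;0 0 -11 0 0 0 0"

```text
time: 12.28
tcp_pos: [434.8, -158.4, 252.0]
tool_rot: [0.001, 0.682, 0.731, 0.001]
ft_force: [0.3, -0.1, -0.7]
gripper_width: 0.997
finger_force: 0.0
```

Run:
```python
from h import *
im=cam('wrist'); save(im,'w3'); P=cloud(im); Z=P[...,2]
roi=(abs(P[...,0]-433)<70)&(abs(P[...,1]+158)<70)&(Z>143)&(Z<160)
print('panel',line(im,largest(roi),150))
f=im['frame'].astype(int); 
roi=(P[...,0]<423)&(P[...,0]>396)&(abs(P[...,1]+158)<65)&(Z>4)&(Z<30)&(f.min(-1)>115)&(np.ptp(f,axis=-1)<60)
print('lip',line(im,largest(roi),16))
m=(P[...,0]<600)&(P[...,1]<-240)&(Z>76)&(Z<95)&(f.min(-1)>100); 
if m.sum()>20: print('handle',line(im,largest(m),84))
# handle from top0
t=load('top0'); PT=cloud(t); ft=t['frame'].astype(int)
m=(PT[...,2]>78)&(PT[...,2]<95)&(abs(PT[...,0]-463)<50)&(abs(PT[...,1]+322)<60); print('handle top',line(t,largest(m),84))
go(464,-323,180,-27.7)
```

```text
panel ((432.1, -155.5), -86.03, array([ 432.4, -158.1]), array([11.7, 94.5]), 3.9, 2088)
lip ((409.3, -159.6), -85.93, array([ 409.3, -160.7]), array([ 5.4, 82.4]), 4.4, 367)
handle ((467.5, -317.2), 61.4, array([ 467. , -318.6]), array([77. , 14.4]), 62.1, 811)
handle top ((468.7, -322.0), 62.48, array([ 468.8, -321.8]), array([79.8, 11.9]), 63.5, 114)
t 12.33 tcp [ 433.8 -158.1  250.2] q [-0.2  -0.11  0.46  1.91  0.05  1.33  0.32] y_yaw 4.0 zaxis [ 0.  0. -1.] F [-0.4 -0.6 -0.6] w 1.003
go [-16.66   1.86   7.02] [ 0.  -0.  31.7] dist 182
```

jog_arm:
  rows: "-16.4 2.2 0 0 0 0 0;-16.4 2.2 0 0 0 0 0;-16.4 2.2 0 0 0 0 0;-16.4 2.2 0 0 0 0 0;-16.4 2.2 0 0 0 0 0"

```text
time: 12.75
tcp_pos: [464.8, -328.0, 247.3]
tool_rot: [-0.0, 0.685, 0.728, -0.004]
ft_force: [-0.7, -0.2, 0.3]
gripper_width: 0.998
finger_force: 0.0
```

jog_arm:
  rows: "0 0 0 0 0 7 0;0 0 2 0 0 14 0;0 0 4 0 0 21 0;0 0 6 0 0 28 0;0 0 7 0 0 31.8 0"

```text
time: 13.17
tcp_pos: [464.9, -318.7, 175.7]
tool_rot: [-0.003, 0.858, 0.514, -0.002]
ft_force: [-0.4, -0.2, -0.4]
gripper_width: 1.001
finger_force: 0.0
```

Run:
```python
from h import *
go(468,-320.5,87.5,-27.8)
```

```text
t 13.17 tcp [ 464.9 -318.7  175.7] q [-0.06  0.22  0.7   1.78 -0.15  1.2   0.19] y_yaw -28.1 zaxis [-0.006  0.003 -1.   ] F [-0.4 -0.2 -0.4] w 1.001
go [-0.01  0.42  8.82] [-0.4  0.  -0.3] dist 88
```

jog_arm:
  rows: "0 0.3 3.5 0 0 0 0;0 0.3 6.5 0 0 0 0;0 0.3 8.2 0 0 0 0;0 0.3 8.2 0 0 0 0;0 0.3 8.2 0 0 0 0"

```text
time: 13.58
tcp_pos: [468.2, -320.8, 96.4]
tool_rot: [-0.002, 0.856, 0.516, -0.001]
ft_force: [0.7, -1.1, 0.1]
gripper_width: 1.001
finger_force: 0.0
```

jog_arm:
  rows: "0 0 0 0 0 0 255;0 0 0 0 0 0 255;0 0 0 0 0 0 255;0 0 0 0 0 0 255;0 0 0 0 0 0 255"

```text
time: 14.0
tcp_pos: [470.3, -321.9, 99.1]
tool_rot: [0.001, 0.856, 0.517, 0.001]
ft_force: [-0.2, -1.1, -0.5]
gripper_width: 0.301
finger_force: 0.0
```

jog_arm:
  rows: "0 0 0 0 0 0 255;0 0 0 0 0 0 255;0 0 0 0 0 0 255;0 0 0 0 0 0 255;0 0 0 0 0 0 255"

```text
time: 14.42
tcp_pos: [470.2, -321.8, 99.0]
tool_rot: [0.0, 0.856, 0.517, 0.0]
ft_force: [-1.1, 1.2, 4.5]
gripper_width: 0.101
finger_force: 59.0
```

Run:
```python
from h import *
go(468,-320.5,87.5,-27.8)
```

```text
t 14.42 tcp [ 470.2 -321.8   99. ] q [-0.03  0.32  0.68  1.85 -0.23  1.05  0.26] y_yaw -27.8 zaxis [ 0.001  0.    -1.   ] F [-1.1  1.2  4.5] w 0.101
go [ 0.01 -0.25  1.15] [ 0. -0.  0.] dist 12
```

jog_arm:
  rows: "0 0 0 0 0 0 120;0 0 0 0 0 0 120;0 0 0 0 0 0 120;0 -0.2 1.1 0 0 0 120;0 -0.2 1.1 0 0 0 120"

```text
time: 14.83
tcp_pos: [466.6, -319.8, 85.1]
tool_rot: [-0.001, 0.856, 0.517, -0.001]
ft_force: [-0.1, 0.5, -0.5]
gripper_width: 0.527
finger_force: 0.0
```

jog_arm:
  rows: "0 0 0 0 0 0 255;0 0 0 0 0 0 255;0 0 0 0 0 0 255;0 0 0 0 0 0 255;0 0 0 0 0 0 255"

```text
time: 15.25
tcp_pos: [468.4, -321.0, 87.5]
tool_rot: [0.0, 0.856, 0.517, 0.0]
ft_force: [1.1, -0.1, -0.4]
gripper_width: 0.122
finger_force: 60.6
```

jog_arm:
  rows: "0 0 0 0 0 0 255;0 0 0 0 0 0 255;0 0 0 0 0 0 255;0 0 0 0 0 0 255;0 0 0 0 0 0 255"

```text
time: 15.67
tcp_pos: [468.3, -321.0, 87.5]
tool_rot: [0.0, 0.856, 0.517, 0.0]
ft_force: [1.7, -2.0, -0.5]
gripper_width: 0.124
finger_force: 60.7
```

Run:
```python
from h import *
o,M=st(); c,s=np.cos(np.radians(-27.8)),np.sin(np.radians(-27.8))
d=np.array(o['tcp_pos'][:2])-[495.4,-337.8]; print('box x',d@[c,s],'y',d@[-s,c])
go(o['tcp_pos'][0]+120*c,o['tcp_pos'][1]+120*s,o['tcp_pos'][2],-27.8)
```

```text
t 15.67 tcp [ 468.3 -321.    87.5] q [-0.02  0.33  0.67  1.86 -0.24  1.03  0.26] y_yaw -27.8 zaxis [ 0.001 -0.    -1.   ] F [ 1.7 -2.  -0.5] w 0.124
box x -31.794860334211457 y 2.235058184814849
t 15.67 tcp [ 468.3 -321.    87.5] q [-0.02  0.33  0.67  1.86 -0.24  1.03  0.26] y_yaw -27.8 zaxis [ 0.001 -0.    -1.   ] F [ 1.7 -2.  -0.5] w 0.124
go [-0.0e+00  1.2e+01  1.0e-02] [0. 0. 0.] dist 120
```

jog_arm:
  rows: "0 1.5 0 0 0 0 255;0 3.5 0 0 0 0 255;0 5.5 0 0 0 0 255;0 7.5 0 0 0 0 255;0 8.5 0 0 0 0 255"

```text
time: 16.08
tcp_pos: [544.4, -361.0, 87.5]
tool_rot: [-0.0, 0.856, 0.517, -0.0]
ft_force: [-1.4, 1.0, 5.0]
gripper_width: 0.122
finger_force: 61.4
```

jog_arm:
  rows: "0 0.7 0 0 0 0 255;0 1.2 0 0 0 0 255;0 1.7 0 0 0 0 255;0 2.2 0 0 0 0 255;0 2.5 0 0 0 0 255"

```text
time: 16.5
tcp_pos: [565.5, -372.1, 87.5]
tool_rot: [-0.0, 0.856, 0.517, 0.0]
ft_force: [-2.9, 1.6, 5.0]
gripper_width: 0.115
finger_force: 61.3
```

jog_arm:
  rows: "0 0.2 0 0 0 0 255;0 0.4 0 0 0 0 255;0 0.5 0 0 0 0 255;0 0.5 0 0 0 0 255;0 0.5 0 0 0 0 255"

```text
time: 16.92
tcp_pos: [568.2, -373.5, 87.5]
tool_rot: [-0.002, 0.856, 0.516, -0.001]
ft_force: [-5.8, 4.9, 8.8]
gripper_width: 0.123
finger_force: 61.8
```

```bash
cat >> h.py <<'E'
def bx():
    o,M=st(); c,s=np.cos(np.radians(-27.8)),np.sin(np.radians(-27.8))
    d=np.array(o['tcp_pos'][:2])-[495.4,-337.8]; print('box x',d@[c,s],'y',d@[-s,c])
E
python3 -c "
from h import *
bx()"
```

```text
t 16.92 tcp [ 568.2 -373.5   87.5] q [ 0.09  0.56  0.62  1.56 -0.35  1.14  0.3 ] y_yaw -27.8 zaxis [-0.003  0.003 -1.   ] F [-5.8  4.9  8.8] w 0.123
box x 81.01326766392711 y 2.3806229166371597
```

jog_arm:
  rows: "0 0 0 0 0 0 0;0 0 0 0 0 0 0;0 0 0 0 0 0 0;0 0 -4 0 0 0 0;0 0 -8 0 0 0 0"

```text
time: 17.33
tcp_pos: [568.4, -372.8, 164.7]
tool_rot: [-0.003, 0.856, 0.517, -0.002]
ft_force: [2.0, -0.9, 0.5]
gripper_width: 0.823
finger_force: 0.0
```

jog_arm:
  rows: "0 -1 -4 0 0 0 0;0 -4 -8 0 0 0 0;0 -7 -8 0 0 0 0;0 -11 -8 0 0 0 0;0 -11 -8 0 0 0 0"

```text
time: 17.75
tcp_pos: [465.0, -320.9, 246.2]
tool_rot: [-0.004, 0.857, 0.515, 0.001]
ft_force: [-0.8, -0.4, -1.3]
gripper_width: 0.997
finger_force: 0.0
```

jog_arm:
  rows: "15.1 -8.9 0 0 0 0 0;15.1 -8.9 0 0 0 0 0;15.1 -8.9 0 0 0 0 0;15.1 -8.9 0 0 0 0 0;15.1 -8.9 0 0 0 0 0"

```text
time: 18.17
tcp_pos: [464.5, -140.1, 246.9]
tool_rot: [-0.002, 0.854, 0.521, 0.001]
ft_force: [0.3, 2.1, -0.5]
gripper_width: 1.0
finger_force: 0.0
```

```bash
cat >> h.py <<'E'
def caps(n='t'):
    im=cam('top'); save(im,n); P=cloud(im); Z=P[...,2]
    m=((Z>20)&(Z<45)&(P[...,0]>400)&(P[...,0]<600)&(P[...,1]<320)&(P[...,1]>-90)&(im['depth']>0)).astype(np.uint8)
    k,l,s,c=cv2.connectedComponentsWithStats(m)
    for i in range(1,k):
        if s[i][4]>40: print('obj',np.round(onz(im,*c[i],33)),s[i][2:].tolist())
E
python3 -c "
from h import *
caps('t1'); go(455,29,230,0)
cv2.imwrite('pics/t1.png',cv2.resize(load('t1')['frame'][140:250,150:530],None,fx=2,fy=2))"
```

```text
obj [465. 248.  33.] [21, 21, 314]
obj [455. 114.  33.] [17, 18, 238]
obj [454.  29.  33.] [17, 17, 234]
t 18.22 tcp [ 464.7 -141.5  247. ] q [-0.32 -0.05  0.55  1.86  0.02  1.32 -0.25] y_yaw -27.3 zaxis [ 0.     0.003 -1.   ] F [-0.2  1.3  1. ] w 0.997
go [14.71 -8.67  1.76] [ -0.   -0.2 -27.3] dist 172
```

View pics/t1.png

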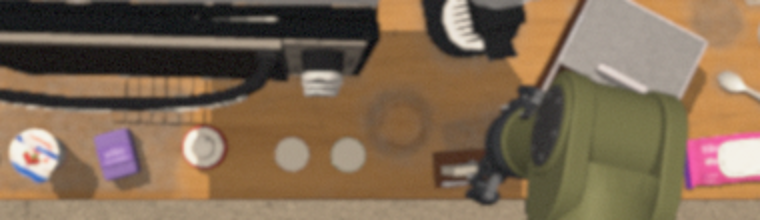

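The top view shows the cover back on the deck, the capsules still at (292,154) and (348,154) in the crop, and the bystanders in place.

jog_arm:
  rows: "14.7 -8.7 1.8 0 0 0 0;14.7 -8.7 1.8 0 0 0 0;14.7 -8.7 1.8 0 0 0 0;14.7 -8.7 1.8 0 0 0 0;14.7 -8.7 1.8 0 0 0 0"

```text
time: 18.63
tcp_pos: [454.9, 29.8, 228.2]
tool_rot: [-0.002, 0.854, 0.521, 0.0]
ft_force: [-0.2, 0.1, -0.4]
gripper_width: 1.002
finger_force: 0.0
```

jog_arm:
  rows: "0 0 4 0 0 -7 0;0 0 7 0 0 -14 0;0 0 8 0 0 -21 0;0 0 9 0 0 -27.3 0;0 0 9 0 0 -27.3 0"

```text
time: 19.05
tcp_pos: [454.5, 21.3, 136.9]
tool_rot: [-0.001, 0.71, 0.705, -0.002]
ft_force: [-0.7, -0.1, -0.0]
gripper_width: 1.004
finger_force: 0.0
```

```bash
python3 -c "
from h import *
o=env.get_obs(); im=cam('wrist'); save(im,'w4'); P=cloud(im); Z=P[...,2]
m=(abs(P[...,0]-455)<60)&(P[...,1]<170)&(P[...,1]>-30)&(Z>24)&(Z<42)
k,l,s,c=cv2.connectedComponentsWithStats(m.astype(np.uint8))
for i in range(1,k):
    if s[i][4]>200: print('obj',line(im,l==i,33)[2:4],s[i])
go(454.5,29,24,0)
s=cam('side'); save(s,'s1'); cv2.imwrite('pics/s1.png',s['frame'][100:330,200:480])"
```

```text
obj (array([452.7, 112.7]), array([51.5, 52.1])) [ 279   25   82   87 5637]
obj (array([452.1,  27.7]), array([51.8, 52.2])) [ 283  161   74   71 4119]
t 19.1 tcp [455.3  21.5 138.3] q [-0.48 -0.01  0.37  2.06  0.01  1.1  -0.12] y_yaw -0.7 zaxis [-0.002 -0.001 -1.   ] F [-0.3 -0.1 -0. ] w 0.998
go [ 0.76 -0.06 11.43] [-0.1  0.1 -0.7] dist 115
```

View pics/s1.png

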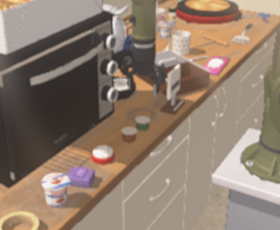

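The side view shows the same two capsules at (129,133) and (143,122), with no third. I go down on the first one.

jog_arm:
  rows: "0.7 -0.2 3 0 0 0 0;0.7 -0.2 6 0 0 0 0;0.7 -0.2 9 0 0 0 0;0.7 -0.2 11.2 0 0 0 0;0.7 -0.2 11.2 0 0 0 0"

```text
time: 19.57
tcp_pos: [451.3, 28.9, 24.5]
tool_rot: [-0.001, 0.711, 0.703, -0.003]
ft_force: [-0.8, -0.1, 0.4]
gripper_width: 0.996
finger_force: 0.0
```

jog_arm:
  rows: "0 0 0 0 0 0 255;0 0 0 0 0 0 255;0 0 0 0 0 0 255;0 0 0 0 0 0 255;0 0 0 0 0 0 255"

```text
time: 19.98
tcp_pos: [455.7, 29.8, 30.0]
tool_rot: [0.001, 0.71, 0.704, 0.002]
ft_force: [-2.4, -0.5, 8.7]
gripper_width: 0.578
finger_force: 60.4
```

jog_arm:
  rows: "0 0 -2 0 0 0 255;0 0 -4 0 0 0 255;0 0 -7 0 0 0 255;0 0 -9 0 0 0 255;0 0 -9 0 0 0 255"

```text
time: 20.4
tcp_pos: [457.8, 30.1, 123.3]
tool_rot: [0.003, 0.71, 0.704, 0.005]
ft_force: [0.5, 1.1, 0.3]
gripper_width: 0.577
finger_force: 62.0
```

```bash
python3 -c "
from h import *
go(497,-336,230,-27.8)"
```

```text
t 20.4 tcp [457.8  30.1 123.3] q [-0.49  0.    0.37  2.08 -0.    1.05 -0.13] y_yaw -0.5 zaxis [ 0.011  0.003 -1.   ] F [0.5 1.1 0.3] w 0.577
go [-36.54   4.37 -10.74] [ 0.6 -0.3 27.3] dist 383
```

jog_arm:
  rows: "0 0 -3.5 0 0 0 255;0 0 -7 0 0 0 255;-2 0 -9.5 0 0 0 255;-6 0 -9.5 0 0 0 255;-10 0 -9.5 0 0 0 255"

```text
time: 20.82
tcp_pos: [454.5, -70.6, 215.3]
tool_rot: [0.002, 0.709, 0.705, 0.003]
ft_force: [1.2, -1.5, -0.7]
gripper_width: 0.578
finger_force: 62.3
```

jog_arm:
  rows: "-3 0 0 0 0 0 255;-6 0 0 0 0 0 255;-9 0 0 0 0 0 255;-12 0 0 0 0 0 255;-15 0 0 0 0 0 255"

```text
time: 21.23
tcp_pos: [451.6, -222.0, 213.3]
tool_rot: [0.001, 0.71, 0.704, 0.001]
ft_force: [0.2, 0.9, -0.5]
gripper_width: 0.572
finger_force: 62.3
```

jog_arm:
  rows: "-3 0.5 0 0 0 0 255;-6 1 0 0 0 0 255;-9 1.5 0 0 0 0 255;-12 2 0 0 0 0 255;-15 2 0 0 0 0 255"

```text
time: 21.65
tcp_pos: [471.6, -371.6, 212.9]
tool_rot: [0.001, 0.71, 0.705, 0.001]
ft_force: [0.3, 1.3, -0.1]
gripper_width: 0.575
finger_force: 62.3
```

jog_arm:
  rows: "0 0 0 0 0 6 255;0 0 0 0 0 12 255;0 0 0 0 0 18 255;0 0 0 0 0 24 255;0 0 0 0 0 27.3 255"

```text
time: 22.07
tcp_pos: [470.5, -370.7, 212.9]
tool_rot: [0.0, 0.858, 0.514, 0.0]
ft_force: [-0.2, -0.5, -0.8]
gripper_width: 0.576
finger_force: 62.3
```

```bash
python3 -c "
from h import *
go(477,-371,100,-27.8)"
```

```text
t 22.07 tcp [ 470.5 -370.7  212.9] q [-0.09  0.3   0.86  1.66 -0.24  1.29  0.33] y_yaw -28.1 zaxis [ 0.001 -0.    -1.   ] F [-0.2 -0.5 -0.8] w 0.576
go [ 0.28  0.57 11.29] [ 0.1 -0.  -0.3] dist 113
```

jog_arm:
  rows: "0.3 0.6 3.5 0 0 0 255;0.3 0.6 7 0 0 0 255;0.3 0.6 10.5 0 0 0 255;0.3 0.6 11.5 0 0 0 255;0.3 0.6 11.5 0 0 0 255"

```text
time: 22.48
tcp_pos: [475.5, -369.2, 94.9]
tool_rot: [-0.002, 0.856, 0.517, -0.001]
ft_force: [-0.6, -0.5, 0.3]
gripper_width: 0.574
finger_force: 62.3
```

jog_arm:
  rows: "0 0 2 0 0 0 255;0 0 4 0 0 0 255;0 0 5 0 0 0 255;0 0 6 0 0 0 255;0 0 6 0 0 0 255"

```text
time: 22.9
tcp_pos: [477.1, -370.5, 37.0]
tool_rot: [-0.0, 0.856, 0.517, -0.0]
ft_force: [-1.0, 1.1, -1.4]
gripper_width: 0.58
finger_force: 62.3
```

```bash
python3 -c "
from h import *
bx()"
```

```text
t 22.9 tcp [ 477.1 -370.5   37. ] q [ 0.01  0.51  0.76  1.8  -0.41  0.99  0.45] y_yaw -27.8 zaxis [-0.001  0.001 -1.   ] F [-1.   1.1 -1.4] w 0.58
box x -0.987428951164139 y -37.45763707200944
```

jog_arm:
  rows: "0 0 0 0 0 0 50;0 0 0 0 0 0 50;0 0 0 0 0 0 50;0 0 0 0 0 0 50;0 0 0 0 0 0 50"

```text
time: 23.32
tcp_pos: [477.5, -370.9, 38.0]
tool_rot: [0.0, 0.856, 0.517, 0.0]
ft_force: [-0.6, -1.0, -0.2]
gripper_width: 0.805
finger_force: 0.0
```

jog_arm:
  rows: "0 0 -3 0 0 0 50;0 0 -6 0 0 0 50;0 0 -10 0 0 0 50;0 0 -14 0 0 0 50;0 0 -18 0 0 0 50"

```text
time: 23.73
tcp_pos: [476.6, -370.7, 219.3]
tool_rot: [-0.0, 0.856, 0.516, 0.0]
ft_force: [0.9, -0.7, -0.7]
gripper_width: 0.802
finger_force: 0.0
```

jog_arm:
  rows: "4 -2 -2 0 0 0 0;7 -4.1 -2 0 0 0 0;10.5 -6.2 -2 0 0 0 0;13.9 -8.2 -2 0 0 0 0;13.9 -8.2 -2 0 0 0 0"

```text
time: 24.15
tcp_pos: [470.4, -200.3, 237.3]
tool_rot: [-0.003, 0.853, 0.522, 0.002]
ft_force: [0.9, 0.2, -0.5]
gripper_width: 0.999
finger_force: 0.0
```

jog_arm:
  rows: "4 -2 0 0 0 0 0;7 -4.1 0 0 0 0 0;10.5 -6.2 0 0 0 0 0;13.9 -8.2 0 0 0 0 0;13.9 -8.2 0 0 0 0 0"

```text
time: 24.57
tcp_pos: [461.2, -39.8, 237.3]
tool_rot: [-0.002, 0.853, 0.522, 0.001]
ft_force: [-0.2, -0.5, -0.2]
gripper_width: 0.999
finger_force: 0.0
```

```bash
python3 -c "
from h import *
caps('t2'); go(453,112,200,0)
t=load('t2'); cv2.imwrite('pics/t2.png',cv2.resize(t['frame'][130:250,150:530],None,fx=2,fy=2))"
```

```text
obj [465. 247.  33.] [22, 21, 319]
obj [455. 114.  33.] [17, 18, 237]
t 24.62 tcp [461.5 -44.  237.4] q [-0.59 -0.11  0.59  1.93  0.06  1.31 -0.49] y_yaw -27.3 zaxis [ 0.     0.001 -1.   ] F [0.7 0.1 0.2] w 1.0
go [13.47 -7.91  3.76] [ -0.   -0.1 -27.3] dist 161
```

View pics/t2.png

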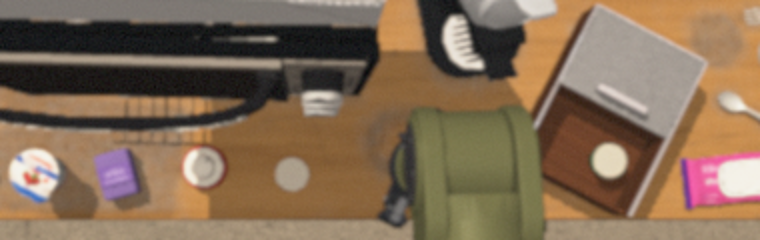

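The first capsule stands upright in the compartment at (608,161), and the second is still at (292,174).

jog_arm:
  rows: "4 -2 1 0 0 0 0;7 -4 2 0 0 0 0;10 -6 3 0 0 0 0;13.5 -7.9 3.8 0 0 0 0;13.5 -7.9 3.8 0 0 0 0"

```text
time: 25.03
tcp_pos: [453.1, 114.7, 197.7]
tool_rot: [-0.001, 0.854, 0.52, -0.001]
ft_force: [-0.1, -0.0, 0.0]
gripper_width: 1.001
finger_force: 0.0
```

jog_arm:
  rows: "0 0 3 0 0 -7 0;0 0 6 0 0 -14 0;0 0 8 0 0 -21 0;0 0 8 0 0 -27.3 0;0 0 8 0 0 -27.3 0"

```text
time: 25.45
tcp_pos: [454.2, 106.1, 118.0]
tool_rot: [-0.0, 0.71, 0.704, -0.002]
ft_force: [0.3, -0.1, 0.4]
gripper_width: 1.001
finger_force: 0.0
```

```bash
python3 -c "
from h import *
im=cam('wrist'); P=cloud(im); Z=P[...,2]
m=(abs(P[...,0]-455)<90)&(P[...,1]<190)&(P[...,1]>0)&(Z>24)&(Z<42)
print('obj',line(im,largest(m),33)[2:4])
go(453,112.7,26,0)"
```

```text
obj (array([452.8, 113.3]), array([51.6, 52.1]))
t 25.5 tcp [455.1 106.5 119.2] q [-0.72  0.04  0.44  2.06 -0.02  1.05 -0.28] y_yaw -0.7 zaxis [-0.    -0.001 -1.   ] F [-0.   0.2  0.7] w 1.0
go [ 0.62 -0.21  9.32] [-0.   0.  -0.7] dist 93
```

jog_arm:
  rows: "0.6 -0.1 3 0 0 0 0;0.6 -0.1 6 0 0 0 0;0.6 -0.1 8 0 0 0 0;0.6 -0.1 9 0 0 0 0;0.6 -0.1 9 0 0 0 0"

```text
time: 25.92
tcp_pos: [453.0, 113.0, 28.2]
tool_rot: [-0.0, 0.711, 0.703, -0.001]
ft_force: [-0.3, -0.4, -0.3]
gripper_width: 1.0
finger_force: 0.0
```

jog_arm:
  rows: "0 0 0 0 0 0 255;0 0 0 0 0 0 255;0 0 0 0 0 0 255;0 0 0 0 0 0 255;0 0 0 0 0 0 255"

```text
time: 26.33
tcp_pos: [455.3, 114.4, 31.6]
tool_rot: [0.0, 0.71, 0.704, 0.002]
ft_force: [-1.8, -1.6, 9.0]
gripper_width: 0.576
finger_force: 60.4
```

jog_arm:
  rows: "0 0 -3 0 0 0 255;0 0 -6 0 0 0 255;0 0 -10 0 0 0 255;0 0 -14 0 0 0 255;0 0 -18 0 0 0 255"

```text
time: 26.75
tcp_pos: [453.6, 113.6, 212.4]
tool_rot: [0.0, 0.71, 0.704, 0.001]
ft_force: [0.5, 0.5, -0.9]
gripper_width: 0.575
finger_force: 62.1
```

jog_arm:
  rows: "-3 0 0 0 0 0 255;-6 0 0 0 0 0 255;-9 0 0 0 0 0 255;-12 0 0 0 0 0 255;-15 0 0 0 0 0 255"

```text
time: 27.17
tcp_pos: [452.5, -37.5, 210.6]
tool_rot: [0.0, 0.71, 0.704, 0.001]
ft_force: [0.9, 0.5, -0.3]
gripper_width: 0.572
finger_force: 62.1
```

```bash
python3 -c "
from h import *
go(514.3,-300,215,-27.8)"
```

```text
t 27.17 tcp [452.5 -37.5 210.6] q [-0.61 -0.12  0.6   1.98  0.07  1.25 -0.04] y_yaw -0.5 zaxis [ 0.003  0.001 -1.   ] F [ 0.9  0.5 -0.3] w 0.572
go [-26.2    6.41  -0.46] [ 0.1 -0.1 27.3] dist 270
```

jog_arm:
  rows: "-3 0 0 0 0 0 255;-6 0 0 0 0 0 255;-9 0 0 0 0 0 255;-12 0.5 0 0 0 0 255;-14 1 0 0 0 0 255"

```text
time: 27.58
tcp_pos: [461.0, -179.6, 210.8]
tool_rot: [0.001, 0.711, 0.703, 0.001]
ft_force: [0.1, -0.8, -1.3]
gripper_width: 0.573
finger_force: 62.1
```

jog_arm:
  rows: "-3 1 0 0 0 0 255;-6 2 0 0 0 0 255;-9 3.5 0 0 0 0 255;-12 5.4 0 0 0 0 255;-12.2 5.4 0 0 0 0 255"

```text
time: 28.0
tcp_pos: [515.5, -304.1, 208.8]
tool_rot: [0.002, 0.712, 0.703, -0.003]
ft_force: [0.4, 1.7, 0.2]
gripper_width: 0.576
finger_force: 62.1
```

jog_arm:
  rows: "0 0 0 0 0 6 255;0 0 0 0 0 12 255;0 0 0 0 0 18 255;0 0 0 0 0 24 255;0 0 0 0 0 27.3 255"

```text
time: 28.42
tcp_pos: [514.3, -298.3, 210.2]
tool_rot: [0.0, 0.857, 0.515, 0.001]
ft_force: [-1.4, 0.9, 0.5]
gripper_width: 0.575
finger_force: 62.1
```

```bash
python3 -c "
from h import *
bx(); go(514.3,-300,39,-27.8)"
```

```text
t 28.42 tcp [ 514.3 -298.3  210.2] q [-0.32  0.33  0.98  1.68 -0.28  1.29  0.22] y_yaw -28.1 zaxis [ 0.001  0.    -1.   ] F [-1.4  0.9  0.5] w 0.575
box x -1.7230397265922675 y 43.78562459392135
t 28.42 tcp [ 514.3 -298.3  210.2] q [-0.32  0.33  0.98  1.68 -0.28  1.29  0.22] y_yaw -28.1 zaxis [ 0.001  0.    -1.   ] F [-1.4  0.9  0.5] w 0.575
go [-0.17  0.07 17.12] [ 0.1 -0.1 -0.3] dist 171
```

jog_arm:
  rows: "-0.2 0.1 3.5 0 0 0 255;-0.2 0.1 7 0 0 0 255;-0.2 0.1 10 0 0 0 255;-0.2 0.1 12 0 0 0 255;-0.2 0.1 12 0 0 0 255"

```text
time: 28.83
tcp_pos: [511.8, -298.3, 85.8]
tool_rot: [-0.003, 0.856, 0.517, -0.002]
ft_force: [-0.9, 0.7, -0.7]
gripper_width: 0.568
finger_force: 62.1
```

jog_arm:
  rows: "0 0 2 0 0 0 255;0 0 4 0 0 0 255;0 0 5 0 0 0 255;0 0 5.1 0 0 0 255;0 0 5.1 0 0 0 255"

```text
time: 29.25
tcp_pos: [514.7, -300.9, 39.4]
tool_rot: [0.0, 0.856, 0.517, 0.0]
ft_force: [0.2, -0.9, -0.5]
gripper_width: 0.575
finger_force: 62.1
```

jog_arm:
  rows: "0 0 0 0 0 0 255;0 0 0 0 0 0 50;0 0 0 0 0 0 50;0 0 0 0 0 0 50;0 0 0 0 0 0 50"

```text
time: 29.67
tcp_pos: [514.4, -300.9, 38.8]
tool_rot: [0.0, 0.856, 0.517, 0.0]
ft_force: [-0.5, 0.2, 0.4]
gripper_width: 0.801
finger_force: 0.0
```

jog_arm:
  rows: "0 0 -3 0 0 0 50;0 0 -6 0 0 0 50;0 0 -10 0 0 0 50;0 0 -14 0 0 0 50;0 0 -18 0 0 0 50"

```text
time: 30.08
tcp_pos: [513.6, -300.8, 220.1]
tool_rot: [-0.0, 0.856, 0.516, -0.0]
ft_force: [1.6, -0.1, 0.3]
gripper_width: 0.803
finger_force: 0.0
```

```bash
python3 -c "
from h import *
im=cam('wrist'); save(im,'w5'); cv2.imwrite('pics/w5.png',im['frame'])
go(568.2,-373.5,170,-27.8)
caps('t3')"
```

```text
t 30.13 tcp [ 517.  -303.7  228.5] q [-0.32  0.32  0.99  1.65 -0.28  1.31  0.23] y_yaw -27.8 zaxis [ 0.011 -0.004 -1.   ] F [ 3.3 -2.6  4.8] w 0.804
go [-3.79  7.71  5.94] [ 0.7 -0.1 -0. ] dist 104
obj [465. 247.  33.] [21, 21, 318]
```

View pics/w5.png

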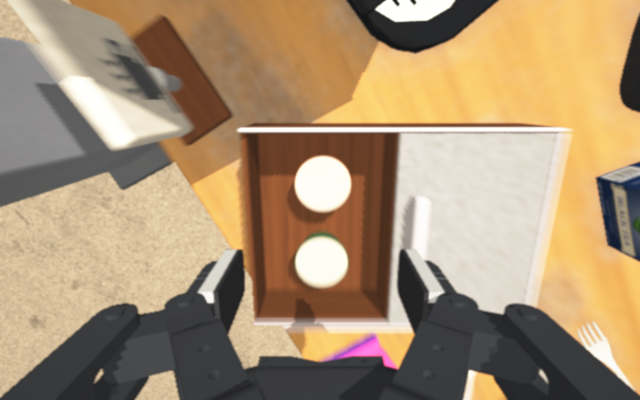

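The wrist view shows both capsules upright in the compartment at (322,183) and (322,262), the handle at (422,230), and the sign's cup face pointing to the back.

jog_arm:
  rows: "-2 4 0 0 0 0 0;-3.8 7.5 0 0 0 0 0;-3.8 7.5 3 0 0 0 0;-3.8 7.5 6 0 0 0 0;-3.8 7.5 6 0 0 0 0"

```text
time: 30.6
tcp_pos: [559.9, -367.8, 151.6]
tool_rot: [-0.004, 0.857, 0.516, -0.003]
ft_force: [-0.5, 1.5, -0.4]
gripper_width: 1.0
finger_force: 0.0
```

```bash
python3 -c "
from h import *
go(568.2,-373.5,87.5,-27.8)"
```

```text
t 30.6 tcp [ 559.9 -367.8  151.6] q [-0.1   0.57  0.9   1.53 -0.45  1.28  0.38] y_yaw -27.9 zaxis [-0.009  0.005 -1.   ] F [-0.5  1.5 -0.4] w 1.0
go [-0.11  1.07  6.39] [-0.6  0.  -0.1] dist 65
```

jog_arm:
  rows: "0 0.4 2 0 0 0 0;0 0.4 4 0 0 0 0;0 0.4 4 0 0 0 0;0 0.4 4 0 0 0 0;0 0.4 4 0 0 0 0"

```text
time: 31.02
tcp_pos: [566.9, -371.4, 120.2]
tool_rot: [0.001, 0.856, 0.517, 0.001]
ft_force: [-0.2, 0.5, 0.8]
gripper_width: 1.002
finger_force: 0.0
```

```bash
python3 -c "
from h import *
go(568.2,-373.5,87.5,-27.8)"
```

```text
t 31.02 tcp [ 566.9 -371.4  120.2] q [-0.09  0.6   0.88  1.55 -0.49  1.22  0.39] y_yaw -27.8 zaxis [ 0.002 -0.001 -1.   ] F [-0.2  0.5  0.8] w 1.002
go [-0.12  0.2   3.27] [ 0.1 -0.   0. ] dist 33
```

Now I grip the handle and slide the cover home (about 130 mm).

jog_arm:
  rows: "-0.1 0.2 1.5 0 0 0 0;-0.1 0.2 2.8 0 0 0 0;-0.1 0.2 3.2 0 0 0 0;-0.1 0.2 3.2 0 0 0 0;-0.1 0.2 3.2 0 0 0 255"

```text
time: 31.43
tcp_pos: [567.4, -372.9, 85.9]
tool_rot: [-0.0, 0.856, 0.517, -0.0]
ft_force: [-0.3, 0.8, -0.6]
gripper_width: 0.883
finger_force: 0.0
```

jog_arm:
  rows: "0 0 0 0 0 0 255;0 0 0 0 0 0 255;0 0 0 0 0 0 255;0 0 0 0 0 0 255;0 0 0 0 0 0 255"

```text
time: 31.85
tcp_pos: [567.7, -373.2, 86.6]
tool_rot: [0.0, 0.856, 0.517, 0.0]
ft_force: [1.0, -0.3, 2.7]
gripper_width: 0.144
finger_force: 3.0
```

jog_arm:
  rows: "0 0 0 0 0 0 255;0 0 0 0 0 0 255;0 0 0 0 0 0 255;0 0 0 0 0 0 255;0 0 0 0 0 0 255"

```text
time: 32.27
tcp_pos: [567.9, -373.2, 86.8]
tool_rot: [0.0, 0.856, 0.517, 0.0]
ft_force: [0.5, 0.5, 4.9]
gripper_width: 0.122
finger_force: 60.6
```

jog_arm:
  rows: "0 -1.5 0 0 0 0 255;0 -3.5 0 0 0 0 255;0 -5.5 0 0 0 0 255;0 -7.5 0 0 0 0 255;0 -9 0 0 0 0 255"

```text
time: 32.68
tcp_pos: [487.8, -331.1, 86.7]
tool_rot: [0.001, 0.856, 0.517, 0.001]
ft_force: [2.2, -0.6, 3.4]
gripper_width: 0.124
finger_force: 60.6
```

jog_arm:
  rows: "0 -0.8 0 0 0 0 255;0 -1.6 0 0 0 0 255;0 -2.4 0 0 0 0 255;0 -3 0 0 0 0 255;0 -3.5 0 0 0 0 255"

```text
time: 33.1
tcp_pos: [457.2, -314.9, 86.7]
tool_rot: [0.001, 0.856, 0.517, 0.0]
ft_force: [1.8, -0.7, 4.5]
gripper_width: 0.119
finger_force: 60.7
```

```bash
python3 -c "
from h import *
bx()"
```

```text
t 33.1 tcp [ 457.2 -314.9   86.7] q [-0.26  0.39  0.97  1.9  -0.37  1.05  0.38] y_yaw -27.8 zaxis [ 0.001 -0.001 -1.   ] F [ 1.8 -0.7  4.5] w 0.119
box x -44.505493668323936 y 2.403793655374414
```

jog_arm:
  rows: "0 -0.15 0 0 0 0 255;0 -0.3 0 0 0 0 255;0 -0.45 0 0 0 0 255;0 -0.6 0 0 0 0 255;0 -0.6 0 0 0 0 255"

```text
time: 33.52
tcp_pos: [453.0, -312.7, 86.7]
tool_rot: [0.002, 0.856, 0.517, 0.001]
ft_force: [4.3, -2.0, 1.8]
gripper_width: 0.12
finger_force: 60.4
```

```bash
python3 -c "
from h import *
bx()"
```

```text
t 33.52 tcp [ 453.  -312.7   86.7] q [-0.28  0.37  0.98  1.91 -0.36  1.04  0.37] y_yaw -27.8 zaxis [ 0.003 -0.002 -1.   ] F [ 4.3 -2.   1.8] w 0.12
box x -49.21477119917014 y 2.401672755517699
```

jog_arm:
  rows: "0 -0.2 0 0 0 0 255;0 -0.4 0 0 0 0 255;0 -0.5 0 0 0 0 255;0 -0.5 0 0 0 0 255;0 -0.5 0 0 0 0 255"

```text
time: 33.93
tcp_pos: [452.7, -312.6, 86.9]
tool_rot: [0.007, 0.856, 0.517, 0.002]
ft_force: [17.1, -11.6, -13.6]
gripper_width: 0.119
finger_force: 58.7
```

jog_arm:
  rows: "0 0.3 0 0 0 0 0;0 0.3 0 0 0 0 0;0 0.3 0 0 0 0 0;0 0.3 0 0 0 0 0;0 0.3 0 0 0 0 0"

```text
time: 34.35
tcp_pos: [449.1, -310.7, 85.9]
tool_rot: [-0.001, 0.856, 0.516, -0.0]
ft_force: [0.4, 0.3, 0.3]
gripper_width: 0.827
finger_force: 0.0
```

jog_arm:
  rows: "0 0 -3 0 0 0 0;0 0 -6 0 0 0 0;0 0 -10 0 0 0 0;0 0 -14 0 0 0 0;0 0 -17 0 0 0 0"

```text
time: 34.77
tcp_pos: [449.6, -311.7, 259.1]
tool_rot: [0.001, 0.856, 0.516, 0.001]
ft_force: [0.2, -0.2, -0.1]
gripper_width: 1.002
finger_force: 0.0
```

```bash
python3 -c "
from h import *
im=cam('wrist'); cv2.imwrite('pics/w6.png',im['frame'])
go(433.3,-158.4,255,4)"
```

```text
t 34.82 tcp [ 451.9 -313.6  264.2] q [-0.44  0.14  1.1   1.72 -0.13  1.35  0.2 ] y_yaw -27.9 zaxis [ 0.009 -0.003 -1.   ] F [ 2.6 -3.1  4. ] w 1.0
go [12.85 -8.9   0.86] [  0.6   0.1 -31.9] dist 157
```

View pics/w6.png

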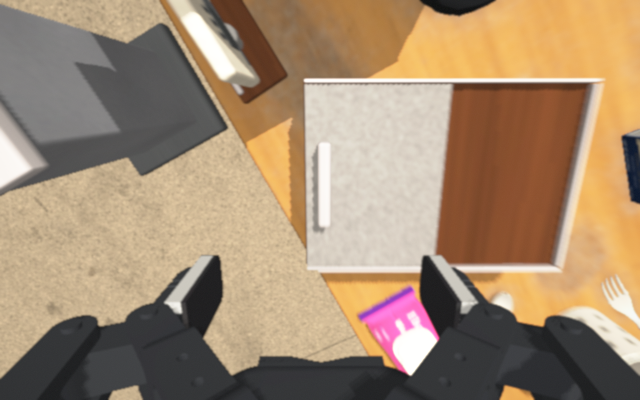

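The cover is home against its stop, with no gap at its left edge (col 307). Back to the sign.

jog_arm:
  rows: "4 -2.5 0 0 0 0 0;8 -5 0 0 0 0 0;10.5 -7 0 0 0 0 0;12.9 -8.9 0 0 0 0 0;12.9 -8.9 0 0 0 0 0"

```text
time: 35.23
tcp_pos: [430.5, -148.0, 255.6]
tool_rot: [-0.002, 0.853, 0.521, 0.001]
ft_force: [0.9, 0.1, -0.0]
gripper_width: 1.003
finger_force: 0.0
```

jog_arm:
  rows: "0 0 0 0 0 -7 0;0 0 0 0 0 -14 0;0 0 0 0 0 -21 0;0 0 0 0 0 -28 0;0 0 0 0 0 -31.9 0"

```text
time: 35.65
tcp_pos: [430.8, -155.8, 255.8]
tool_rot: [-0.001, 0.679, 0.734, -0.0]
ft_force: [1.3, 0.3, -0.3]
gripper_width: 1.0
finger_force: 0.0
```

```bash
cat >> h.py <<'E'
def panel():
    im=cam('wrist'); P=cloud(im); Z=P[...,2]; f=im['frame'].astype(int)
    roi=(abs(P[...,0]-433)<70)&(abs(P[...,1]+158)<70)&(Z>143)&(Z<160)
    print('panel',line(im,largest(roi),150))
    roi=(P[...,0]<423)&(P[...,0]>396)&(abs(P[...,1]+158)<65)&(Z>4)&(Z<30)&(f.min(-1)>115)&(np.ptp(f,axis=-1)<60)
    if roi.sum()>50: print('lip',line(im,largest(roi),16))
    return im
E
python3 -c "
from h import *
panel(); go(433.3,-158.4,141,4)"
```

```text
panel ((432.4, -155.4), -85.91, array([ 432.8, -158. ]), array([11.3, 94.2]), 4.3, 1980)
lip ((409.7, -160.0), -85.28, array([ 409.9, -161.2]), array([ 5.3, 82.5]), 4.9, 356)
t 35.7 tcp [ 430.8 -155.8  255.8] q [-0.77 -0.23  0.94  1.92  0.19  1.37  0.2 ] y_yaw 4.5 zaxis [-0.001  0.001 -1.   ] F [0.6 0.8 0.9] w 1.003
go [-0.29  0.23 11.48] [-0.  -0.   0.5] dist 115
```

jog_arm:
  rows: "-0.3 0.2 4 0 0 0.5 0;-0.3 0.2 8 0 0 0.5 0;-0.3 0.2 11.4 0 0 0.5 0;-0.3 0.2 11.4 0 0 0.5 0;-0.3 0.2 11.4 0 0 0.5 255"

```text
time: 36.12
tcp_pos: [432.1, -158.6, 141.5]
tool_rot: [-0.001, 0.685, 0.728, -0.002]
ft_force: [0.3, -0.5, 0.4]
gripper_width: 0.88
finger_force: 0.0
```

jog_arm:
  rows: "0 0 0 0 0 0 255;0 0 0 0 0 0 255;0 0 0 0 0 0 255;0 0 0 0 0 0 255;0 0 0 0 0 0 255"

```text
time: 36.53
tcp_pos: [434.2, -158.3, 143.3]
tool_rot: [0.0, 0.684, 0.729, 0.001]
ft_force: [-2.4, -0.7, 4.4]
gripper_width: 0.142
finger_force: 4.6
```

jog_arm:
  rows: "0 0 0 0 0 0 255;0 0 0 0 0 0 255;0 0 0 0 0 0 255;0 0 0 0 0 0 255;0 0 0 0 0 0 255"

```text
time: 36.95
tcp_pos: [433.9, -158.3, 143.4]
tool_rot: [-0.0, 0.685, 0.729, 0.001]
ft_force: [-2.8, 0.4, 7.5]
gripper_width: 0.126
finger_force: 59.2
```

jog_arm:
  rows: "0 0 0 0 0 6 255;0 0 0 0 0 12 255;0 0 0 0 0 18 255;0 0 0 0 0 24 255;0 0 0 0 0 30 255"

```text
time: 37.37
tcp_pos: [434.6, -158.5, 143.4]
tool_rot: [0.0, 0.851, 0.525, 0.001]
ft_force: [1.1, -0.2, 3.6]
gripper_width: 0.128
finger_force: 58.7
```

```bash
python3 -c "
from h import *
go(433.3,-158.4,141,-86)"
```

```text
t 37.37 tcp [ 434.6 -158.5  143.4] q [-0.77 -0.05  1.06  2.06  0.05  1.1  -0.2 ] y_yaw -26.7 zaxis [ 0.002  0.    -1.   ] F [ 1.1 -0.2  3.6] w 0.128
go [-0.05 -0.11  0.24] [ 0.1 -0.1 59.3] dist 3
```

jog_arm:
  rows: "0 0 0 0 0 6 255;0 0 0 0 0 12 255;0 0 0 0 0 18 255;0 0 0 0 0 24 255;0 0 0 0 0 30 255"

```text
time: 37.78
tcp_pos: [435.0, -158.9, 143.4]
tool_rot: [0.001, 0.958, 0.287, 0.002]
ft_force: [1.9, -1.8, 1.5]
gripper_width: 0.133
finger_force: 58.4
```

jog_arm:
  rows: "0 0 0 0 0 6 255;0 0 0 0 0 12 255;0 0 0 0 0 18 255;0 0 0 0 0 24 255;0 0 0 0 0 30 255"

```text
time: 38.2
tcp_pos: [435.3, -159.6, 143.5]
tool_rot: [0.001, 1.0, 0.029, 0.002]
ft_force: [3.0, -3.4, -0.7]
gripper_width: 0.122
finger_force: 58.4
```

jog_arm:
  rows: "0 0 0 0 0 0 255;0 0 0 0 0 0 0;0 0 0 0 0 0 0;0 0 0 0 0 0 0;0 0 0 0 0 0 0"

```text
time: 38.62
tcp_pos: [433.2, -157.8, 142.1]
tool_rot: [-0.0, 0.999, 0.032, -0.0]
ft_force: [-0.0, -0.6, 0.4]
gripper_width: 0.688
finger_force: 0.0
```

jog_arm:
  rows: "0 0 -4 0 0 0 0;0 0 -7 0 0 0 0;0 0 -7 0 0 -7 0;0 0 -7 0 0 -14 0;0 0 -7 0 0 -20 0"

```text
time: 39.03
tcp_pos: [433.6, -158.1, 212.8]
tool_rot: [-0.0, 0.978, 0.208, 0.0]
ft_force: [-0.4, -0.5, 0.1]
gripper_width: 0.999
finger_force: 0.0
```

jog_arm:
  rows: "0 0 0 0 0 -7 0;0 0 0 0 0 -14 0;0 0 0 0 0 -21 0;0 0 0 0 0 -28 0;0 0 0 0 0 -35 0"

```text
time: 39.45
tcp_pos: [433.2, -158.1, 212.1]
tool_rot: [-0.0, 0.87, 0.493, -0.0]
ft_force: [-0.4, 0.3, -0.7]
gripper_width: 1.003
finger_force: 0.0
```

jog_arm:
  rows: "0 0 0 0 0 -7 0;0 0 0 0 0 -14 0;0 0 0 0 0 -21 0;0 0 0 0 0 -28 0;0 0 0 0 0 -35 0"

```text
time: 39.87
tcp_pos: [433.3, -158.0, 212.1]
tool_rot: [-0.0, 0.682, 0.732, 0.0]
ft_force: [0.1, -0.6, -0.4]
gripper_width: 1.0
finger_force: 0.0
```

jog_arm:
  rows: "0 0 0 0 0 -7 0;0 0 0 0 0 -14 0;0 0 0 0 0 -21 0;0 0 0 0 0 -28 0;0 0 0 0 0 -35 0"

```text
time: 40.28
tcp_pos: [433.3, -158.1, 212.1]
tool_rot: [-0.0, 0.43, 0.903, 0.0]
ft_force: [-0.3, 0.1, -0.6]
gripper_width: 1.001
finger_force: 0.0
```

jog_arm:
  rows: "0 0 0 0 0 -7 0;0 0 0 0 0 -14 0;0 0 0 0 0 -21 0;0 0 0 0 0 -28 0;0 0 0 0 0 -35 0"

```text
time: 40.7
tcp_pos: [433.3, -158.1, 212.1]
tool_rot: [-0.0, 0.139, 0.99, 0.0]
ft_force: [0.0, -0.2, -0.6]
gripper_width: 0.997
finger_force: 0.0
```

jog_arm:
  rows: "0 0 0 0 0 -7 0;0 0 0 0 0 -14 0;0 0 0 0 0 -20 0;0 0 0 0 0 -20 0;0 0 0 0 0 -20 0"

```text
time: 41.12
tcp_pos: [433.4, -158.1, 212.2]
tool_rot: [-0.0, -0.03, 1.0, 0.0]
ft_force: [-0.4, 0.3, -0.4]
gripper_width: 1.0
finger_force: 0.0
```

```bash
python3 -c "
from h import *
panel(); go(433.3,-158.4,141,93.5)"
```

```text
panel ((428.3, -159.5), 3.47, array([ 431.3, -159.4]), array([94.4, 11.7]), 3.4, 2922)
lip ((407.9, -135.7), -86.01, array([ 408.3, -135.1]), array([ 6.8, 31.8]), 4.0, 221)
t 41.17 tcp [ 433.4 -158.2  212.2] q [-1.01 -0.29  1.15  1.98  0.28  1.3   1.68] y_yaw 93.5 zaxis [-0.  0. -1.] F [-0.2 -0.1  0.7] w 0.994
go [ 0.01 -0.02  7.12] [ 0. -0. -0.] dist 71
```

jog_arm:
  rows: "0 0 4 0 0 0 0;0 0 7 0 0 0 0;0 0 7 0 0 0 0;0 0 7 0 0 0 0;0 0 7 0 0 0 255"

```text
time: 41.58
tcp_pos: [434.2, -159.0, 143.7]
tool_rot: [0.001, -0.031, 1.0, -0.0]
ft_force: [0.2, -0.6, 0.7]
gripper_width: 0.886
finger_force: 0.0
```

jog_arm:
  rows: "0 0 0 0 0 0 255;0 0 0 0 0 0 255;0 0 0 0 0 0 255;0 0 0 0 0 0 255;0 0 0 0 0 0 255"

```text
time: 42.0
tcp_pos: [434.1, -159.0, 143.0]
tool_rot: [0.001, -0.032, 0.999, -0.0]
ft_force: [-0.4, -19.3, 1.0]
gripper_width: 0.144
finger_force: 10.2
```

jog_arm:
  rows: "0 0 0 0 0 0 255;0 0 0 0 0 0 255;0 0 0 0 0 0 255;0 0 0 0 0 0 255;0 0 0 0 0 0 255"

```text
time: 42.42
tcp_pos: [434.2, -159.6, 143.2]
tool_rot: [0.001, -0.031, 1.0, -0.001]
ft_force: [-0.9, -3.7, 6.1]
gripper_width: 0.119
finger_force: 61.5
```

jog_arm:
  rows: "0 0 0 0 0 6 255;0 0 0 0 0 12 255;0 0 0 0 0 18 255;0 0 0 0 0 24 255;0 0 0 0 0 30 255"

```text
time: 42.83
tcp_pos: [434.2, -159.7, 143.2]
tool_rot: [0.001, 0.231, 0.973, -0.001]
ft_force: [-1.3, -4.3, 6.1]
gripper_width: 0.126
finger_force: 61.5
```

jog_arm:
  rows: "0 0 0 0 0 6 255;0 0 0 0 0 12 255;0 0 0 0 0 18 255;0 0 0 0 0 24 255;0 0 0 0 0 30 255"

```text
time: 43.25
tcp_pos: [434.1, -159.8, 143.1]
tool_rot: [0.001, 0.475, 0.88, -0.001]
ft_force: [-1.3, -5.4, 6.6]
gripper_width: 0.13
finger_force: 61.5
```

jog_arm:
  rows: "0 0 0 0 0 6 255;0 0 0 0 0 12 255;0 0 0 0 0 18 255;0 0 0 0 0 24 255;0 0 0 0 0 29.5 255"

```text
time: 43.67
tcp_pos: [434.0, -159.9, 143.2]
tool_rot: [0.001, 0.683, 0.73, -0.0]
ft_force: [-1.6, -4.7, 6.8]
gripper_width: 0.126
finger_force: 61.5
```

```bash
python3 -c "
from h import *
go(433.3,-158.4,141,4.1)"
```

```text
t 43.67 tcp [ 434.  -159.9  143.2] q [-0.81 -0.05  1.1   2.06  0.05  1.1   0.33] y_yaw 3.8 zaxis [ 0.001 -0.002 -1.   ] F [-1.6 -4.7  6.8] w 0.126
go [ 0.15 -0.06  0.22] [ 0.   0.1 -0.3] dist 3
```

jog_arm:
  rows: "0 0 0 0 0 -0.3 255;0 0 0 0 0 -0.3 255;0 0 0 0 0 -0.3 0;0 0 0 0 0 -0.3 0;0 0 0 0 0 -0.3 0"

```text
time: 44.08
tcp_pos: [433.3, -157.5, 142.0]
tool_rot: [-0.001, 0.679, 0.734, 0.0]
ft_force: [-0.3, 0.4, -0.8]
gripper_width: 0.546
finger_force: 0.0
```

jog_arm:
  rows: "0 0 0 0 0 0 0;0 0 0 0 0 0 0;0 0 -3 0 0 0 0;0 0 -6 0 0 0 0;0 0 -8.5 0 0 0 0"

```text
time: 44.5
tcp_pos: [433.5, -158.3, 228.8]
tool_rot: [0.0, 0.679, 0.734, 0.0]
ft_force: [1.4, 0.3, -0.5]
gripper_width: 1.002
finger_force: 0.0
```

```bash
python3 -c "
from h import *
im=panel(); st(); s=cam('side'); t=cam('top'); save(t,'t9')
a=cv2.resize(s['frame'][130:260,270:450],None,fx=4,fy=4); cv2.imwrite('pics/s9.png',a[:600,:800])
cv2.imwrite('pics/t9.png',cv2.resize(t['frame'][130:250,150:530],None,fx=2,fy=2))"
```

```text
panel ((432.3, -155.1), -85.43, array([ 432.6, -157.8]), array([11.6, 94.6]), 4.1, 2542)
lip ((409.7, -160.5), -85.6, array([ 409.6, -161.3]), array([ 5.6, 84.1]), 4.3, 426)
t 44.55 tcp [ 436.3 -158.8  233.2] q [-0.8  -0.21  0.99  1.94  0.18  1.31  0.21] y_yaw 4.4 zaxis [ 0.008  0.001 -1.   ] F [ 3.  -1.7  4. ] w 0.999
```

View pics/s9.png

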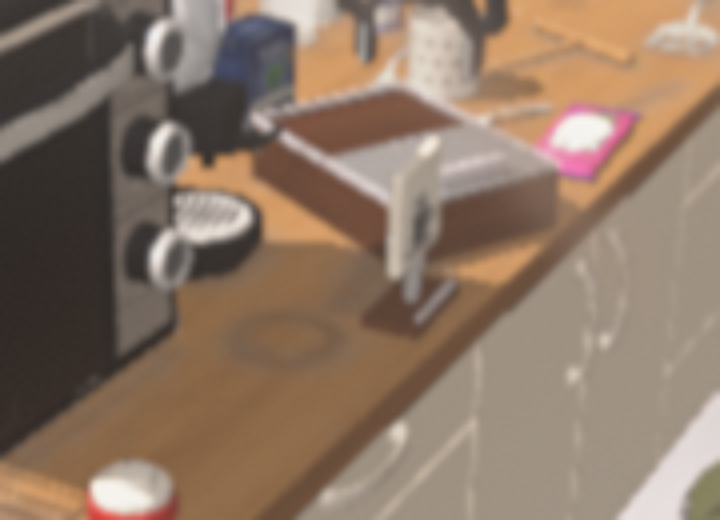

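View pics/t9.png

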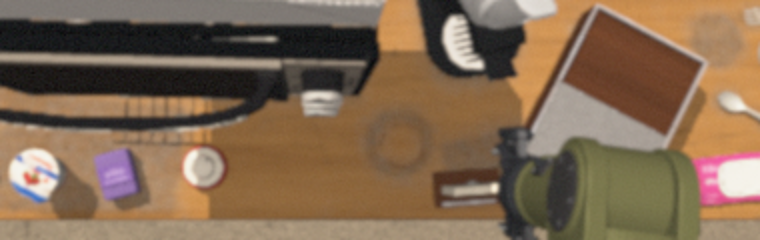

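The side view shows the cup facing the front, in line with the lip, and the cover closed. The top view shows the tub, pack and timer unmoved and the worktop clear of capsules. The gripper is clear of everything, so I hand it in.

jog_arm:
  rows: "0 0 0 0 0 0 0;0 0 0 0 0 0 0;0 0 0 0 0 0 0"

```text
time: 44.9
tcp_pos: [432.7, -158.1, 226.1]
tool_rot: [-0.001, 0.679, 0.734, -0.001]
ft_force: [0.4, -0.5, 0.4]
gripper_width: 1.001
finger_force: 0.0
```

```bash
python3 -c "
from h import *
st(); print(env.finish_job())"
```

```text
t 44.9 tcp [ 432.7 -158.1  226.1] q [-0.8  -0.2   1.    1.96  0.18  1.3   0.22] y_yaw 4.4 zaxis [-0.002 -0.    -1.   ] F [ 0.4 -0.5  0.4] w 1.001
the job is handed in; nothing more can be done
None
```

The job is handed in after 45 s; no verdict came back. I turned the sign to its bar side, put both capsules present in the box, slid the cover home to its stop, and turned the cup back to face the front (within about 1° of square).

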